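Swap the tested buffer for the next one on a materials tester and shut the guard

ROBOT

A 6-joint arm with a two-finger parallel gripper is mounted at the origin on the work surface. World frame = base frame: x ahead of the robot, y to its left, z up, the work surface at z = 0. Lengths are in mm, angles in rad, forces in N, time in s.
With the tool pointing down it reaches from about 150 to 775 mm from the base axis. Payload 6.1 kg.
Tool frame: the origin (TCP) lies on the centre line of the jaws, within the pads' length; the fingertips stand 14 mm ahead of it and the grasp point (between the pads) lies 5 mm behind it (env.tips_ahead is the z of the fingertips in the tool frame, in mm); z points along the fingers, y is the line along which they close (so a half turn about z gives the same grasp; the last joint's range is limited). The gripper opens to 85 mm and grips with 20 to 120 N. Pads are 22 mm wide; open, the fingers measure 114 mm over their backs; the gripper's body (76 mm by 85 mm) begins 54 mm behind the grasp point. The pads swing forward as they close: fully open they stand 13 mm farther back than shut.
Start: joints at [0, 0.126, -0.04, 1.405, 0, 1.571], TCP at [524.984, -0, 245.295] pointing down, gripper open.
Joint ranges: [-2.72, 2.72], [-0.95, 1.95], [-1.27, 1.35], [-1.78, 2.02], [-1.46, 1.47], [-3.14, 3.14]. Speed limits (rad/s): [2.39, 2.39, 3.01, 3.14, 3.14, 3.14].

INTERFACE

Orientations are given as a unit quaternion [x, y, z, w].
In Python, from bench import env gives the robot as it stands.
- The arm moves only by the shell command python3 -m crank 'ROWS'. ROWS is JSON, a list of rows, each a list of 7 numbers: the turn, a rotation vector about the tool's x, y, z each as a share of 90 degrees, from -1 to 1, then the shift along the tool's x, y, z each as a share of 0.12 m, from -1 to 1, then the finger opening in mm, from 0 to 85.4. In form: [[rx, ry, rz, dx, dy, dz, fingers], ...]. A call has 1 to 20 rows; each row is the pose to reach, as a shift and turn from the pose commanded when the call began, along the tool's axes at that moment; what a row does not reach only later rows make up. A row lasts 1/10 s, in which the tool goes at most 50 mm and 8.59 degrees, less where a joint would pass 70% of its speed; a pose out of reach is approached as far as the arm can. A call with a number of a shift or a turn outside -1 to 1 is refused whole. A call with a gripper value outside its range is refused whole. The fingers move at their own pace and stop on an object; the grip force is fixed at half the most. Time passes only in rows, so rows that repeat a pose let the fingers close. It gives the time, the measured TCP pose, the force, the opening and the grip force at its end, in the units of the state.
- env.get_obs(): the state, without advancing time (a new reading comes with each control period).
- env.get_image(name): name is "scene" or "side" or "wrist"; returns the picture (384x512x3 uint8, blue, green, red); there is no depth.
- env.camera_model(name): a dict with "K" (3x3 intrinsics, pixels), "T" (4x4, takes a point from camera to world coordinates). Camera axes: x right, y up, looking along -z (the intrinsics and any distortion apply to the point x, -y, -z); pixel columns grow to the right and rows downward; lengths in mm; the calibration is good to about 2 mm. The wrist camera is an equidistant fisheye: a pixel r from the principal point sees the ray r / f radians off the axis. A picture is of the moment at which its call begins: read the wrist's pose just before it. camera_model takes no time and is no camera call; for the wrist camera it gives the pose at the moment of the call.
- env.finish_job(): hands the job in; it is judged then, once.
The state is a dict: "time": time; "joint_pos": joint angles; "qd": joint speeds; "tau": joint torques, N m; "position": TCP position; "ee_rot": TCP orientation; "ft_force": force on the tool from outside, world axes, zero at the start; "torque": the same for the moment, N m; "finger_gap": finger opening in mm; "grip_force": force on a finger pad.
Only numpy, scipy, OpenCV 4.12 (cv2) and the standard library are available. Lean on these libraries where they do the work, as an engineer would, in place of code of your own. Each camera call takes 0.05 s, during which the arm holds its last target. There are 200 camera calls.

TASK

The red buffer under the tester's load cell has been tested: swap it with the yellow buffer from the tray, so that the yellow one stands upright in the middle of the lower platen and the red one stands upright in the tray compartment that the yellow one came from. When both are in place and let go, slide the tester's guard screen fully shut. Set the buffers down rather than dropping them, do not bump the load cell or upper platen, and leave everything else where it is.

Things in the scene. Friction and masses are not known exactly. Their poses are not given: they have to be found in the camera images.
- red_mid (a point): Red press buffer: an elastomer cylinder with a steel plate 56 mm across and 6 mm thick on each end; 80 mm tall, red body 54 mm across, about 0.35 kg. This point is its centre, 40 mm above its underside; z is its long axis, up. It starts upright on the lower platen of the tester.
- yellow_mid (a point): Yellow press buffer, the same but yellow: a cylinder with a steel plate 56 mm across and 6 mm thick on each end; 80 mm tall, yellow body 54 mm across, about 0.35 kg. This point is its centre, 40 mm above its underside; z is its long axis, up. It starts upright in one compartment of the tray.
- green_mid (a point): Green press buffer, the same but green, upright in another compartment of the tray. Bystander. This point is its centre, 40 mm above its underside.
- blue_mid (a point): Blue press buffer, the same but blue, upright in another compartment of the tray. Bystander. This point is its centre, 40 mm above its underside.
- platen (a point): Centre of the top face of the tester's lower platen: a bright steel disc 110 mm across with engraved rings, 130 mm above the bench. x points from the tester's front to its column, whose face is 120 mm behind this point; y runs along the front, z up. The grey bed is 30 mm lower; the orange base is 420 mm wide and its front edge is 175 mm ahead of this point.
- upper_platen (a point): Centre of the underside of the upper platen: a steel disc 80 mm across and 18 mm thick straight above the lower platen, 230 mm over it. It hangs from the load cell (68 mm across, from 30 to 80 mm above this point) under the black crosshead (150 mm wide along y, reaching 45 mm ahead of this point, underside 80 mm above it). Fixed and delicate.
- guard (a joint): Position (m) of the clear guard screen, 140 mm wide, in its straight track along the front of the tester: 0 is open (aside, towards -y of the platen point), 0.138 is fully shut in front of the platens. It slides along the platen point's +y to shut, stays where it is left, and needs about 3 N.
- guard_grip (a point): Centre of the orange grip block on the top edge of the guard screen: 45 mm long along the track, 18 mm thick, 42 mm tall, standing on the 14 mm thick top bar of the screen, whose top is 21 mm below this point. x and y as for the platen point (y along the track). The screen reaches down to the bed, 150 mm ahead of the platen's centre.
- tray_0 (a point): Centre of the floor of the first of three compartments of a plywood tray fixed to the bench. The compartments are in a row along y, 113 mm apart, each about 100 mm (x) by 108 mm (y) inside; floor 5 mm and wall tops 22 mm above the bench. This one is at the +y end.
- tray_1 (a point): Centre of the floor of the middle compartment of the tray (axes as for tray_0).
- tray_2 (a point): Centre of the floor of the compartment at the -y end of the tray (axes as for tray_0).
- pad_top (a point): Centre of the top of a black rubber set-down pad, 120 mm square and 3 mm thick, fixed on the bench between tray and tester; free at the start, a buffer can stand on it for a while.
- caliper: Digital caliper lying on the bench between the robot and the tray, 240 mm long, 65 mm over the jaws. Bystander. Origin on its underside.
- wedge_grip: Dark steel wedge grip standing on the bench, 85 x 68 mm (with a side screw reaching 82 mm from its axis) and 112 mm tall. Bystander. Origin at the centre of its underside.
- oil_can: Small red oil can with a thin bent spout, 76 mm across, 165 mm tall. Bystander. Origin at the centre of its underside.
- wrench: Steel wrench lying on the bench beyond the tray. Bystander. Origin at its underside.
Things that resemble listed ones, but are neither listed nor needed, are in the scene too. What is shaped like the part that bears yellow_mid but brown or pink is not meant.

How it is judged:
By the outcome, as a careful person would: the job done as asked, in the order asked, and still so for the second after the job is handed in, with the robot touching nothing.
It also fails if it takes over 72 s, if anything falls off the work surface, if the arm or the gripper's body presses on something with over 40 N, if the wrist force passes 120 N, or if a joint passes its speed limit or range.

## Working session

There is one attempt and no reset: what is moved stays moved. The work goes in short steps, Python scripts to look and compute and a shell command to move; the robot and the scene stay as the last step left them, time stands still between calls to the robot, and variables do not carry over. Pictures are saved under pics/ and viewed, at most 13 in all, crops included, and the job is handed in when it is done.

```bash
mkdir -p pics; ls; python3 - <<'E'
from bench import env
import cv2,numpy as np
np.set_printoptions(suppress=True,precision=3)
a=env.get_image("scene");b=env.get_image("side")
cv2.imwrite("pics/scene.png",a);cv2.imwrite("pics/side.png",b)
cv2.imwrite("pics/a.png",cv2.resize(a,(800,600),interpolation=cv2.INTER_CUBIC))
cv2.imwrite("pics/b.png",cv2.resize(b,(800,600),interpolation=cv2.INTER_CUBIC))
for n in("scene","side","wrist"):
  m=env.camera_model(n);print(n,m)
o=env.get_obs();print(o)
E
```

```text
pics
scene {'K': array([[388.743,   0.   , 258.45 ],
       [  0.   , 388.743, 199.14 ],
       [  0.   ,   0.   ,   1.   ]]), 'T': array([[   0.606,   -0.67 ,    0.428, 1145.568],
       [   0.795,    0.518,   -0.315, -538.543],
       [  -0.01 ,    0.531,    0.847, 1327.463],
       [   0.   ,    0.   ,    0.   ,    1.   ]])}
side {'K': array([[370.378,   0.   , 254.066],
       [  0.   , 370.378, 189.185],
       [  0.   ,   0.   ,   1.   ]]), 'T': array([[    0.992,     0.062,    -0.114,   431.446],
       [   -0.129,     0.585,    -0.801, -1009.49 ],
       [    0.016,     0.809,     0.588,   874.304],
       [    0.   ,     0.   ,     0.   ,     1.   ]])}
wrist {'K': array([[297.319,   0.   , 259.547],
       [  0.   , 297.319, 190.38 ],
       [  0.   ,   0.   ,   1.   ]]), 'T': array([[  1.   ,  -0.001,   0.001, 524.414],
       [  0.001,   0.964,   0.266,  66.923],
       [ -0.001,  -0.266,   0.964, 372.821],
       [  0.   ,   0.   ,   0.   ,   1.   ]])}
{'time': 0.1, 'joint_pos': array([ 0.   ,  0.126, -0.041,  1.405,  0.   ,  1.571]), 'qd': array([ 0.   , -0.001,  0.   ,  0.001, -0.002,  0.001]), 'tau': array([ -0.002, -43.691,  35.361,   0.014,  -0.   ,   0.   ]), 'position': array([524.655,   0.016, 244.579]), 'ee_rot': array([ 0.707,  0.707, -0.001, -0.001]), 'ft_force': array([ 0.364, -0.54 , -0.015]), 'torque': array([ 0.02 ,  0.035, -0.065]), 'grip_force': 0.0, 'finger_gap': 85.42988215933103}
```

View pics/a.png

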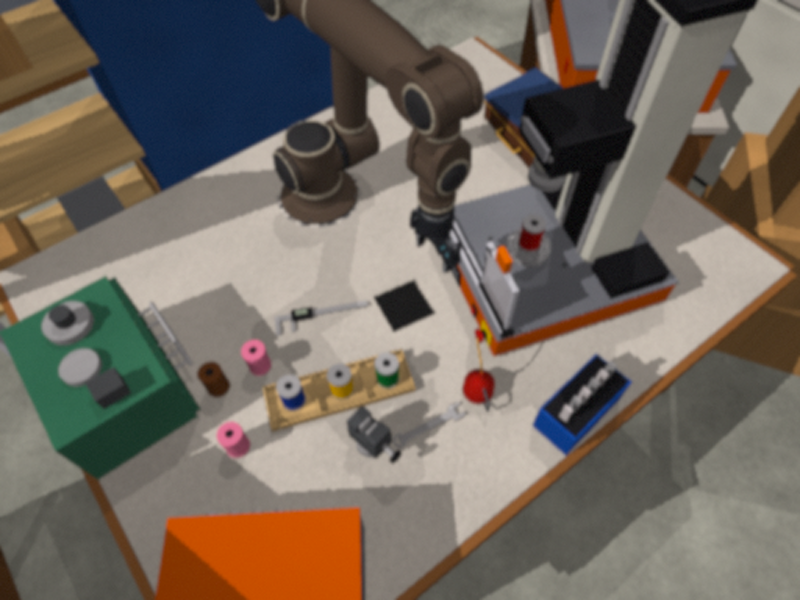

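View pics/b.png

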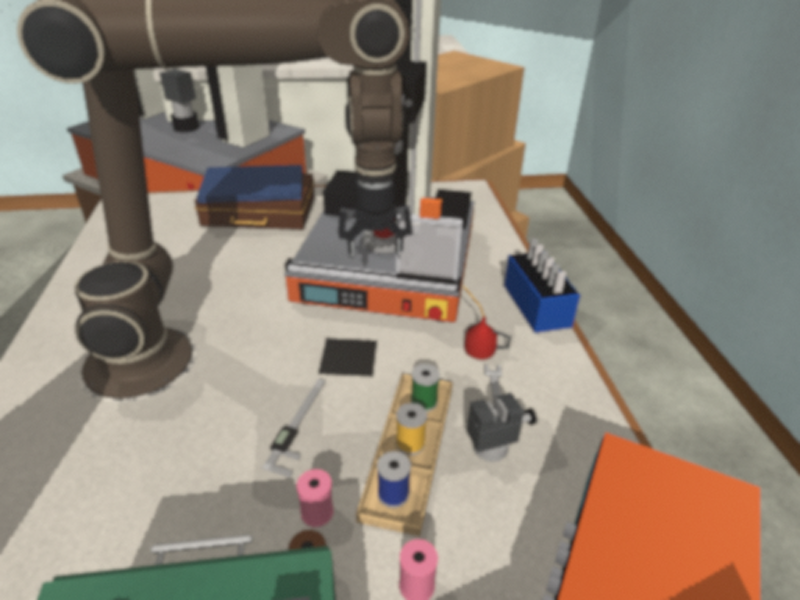

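Candidates for the yellow buffer in the scene view (800x600 pixels): yellow in the tray at (340,380), with blue (290,393) and green (387,370) as its neighbours. The decoys are two pinks at (256,357) and (233,439), and a brown at (213,378). I choose (340,380). For red, the buffer is on the platen at (531,235), and the red oil can at (479,386) is not it. Next come close crops.

```bash
python3 - <<'E'
from bench import env
import cv2,numpy as np
a=cv2.imread("pics/scene.png");b=cv2.imread("pics/side.png")
w=env.get_image("wrist");cv2.imwrite("pics/wrist.png",w)
def crop(im,x,y,w,h,s):return cv2.resize(im[y:y+h,x:x+w],None,fx=s,fy=s,interpolation=cv2.INTER_CUBIC)
# tray: scene x165..275,y215..280 (s=7 -> 770x?), 
A=crop(a,165,215,114,42,7);B=crop(b,225,225,114,43,7)
B2=crop(b,225,225,80,115,5)
cv2.imwrite("pics/c1.png",crop(a,165,215,114,64,7))
m=np.zeros((600,800,3),np.uint8)
c=crop(b,220,225,80,120,5);m[:,:400]=c
c=crop(a,285,120,80,120,5);m[:,400:]=c
cv2.imwrite("pics/c2.png",m)
cv2.imwrite("pics/w1.png",cv2.resize(w,(800,600),interpolation=cv2.INTER_CUBIC))
E
```

```text
(no output)
```

View pics/c1.png

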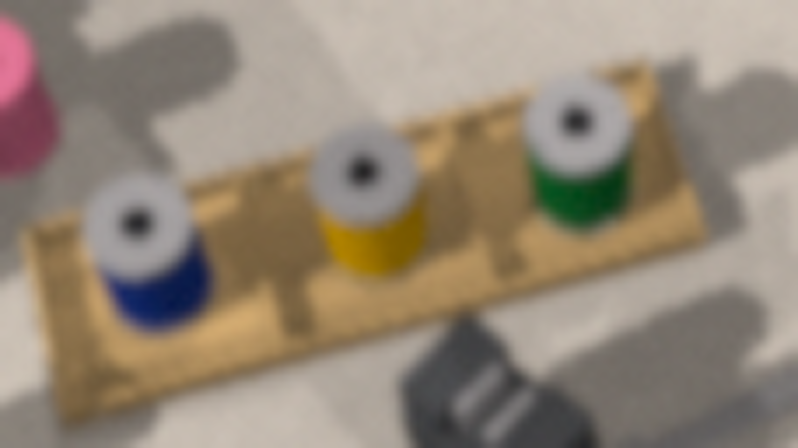

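View pics/c2.png

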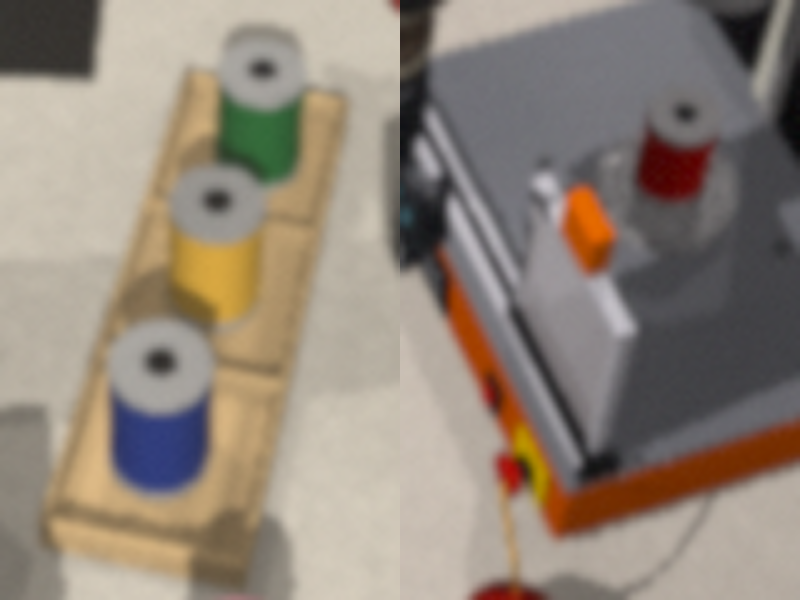

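View pics/w1.png

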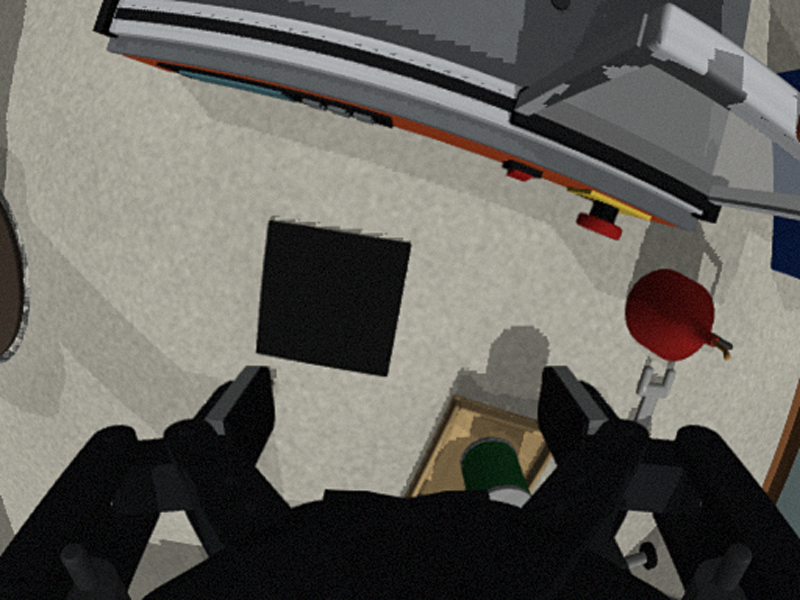

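Crops: yellow's top hole is at c1 (363,172) in the scene and at c2 (217,200) in the side view, and it is the middle one in the tray. Red's top hole is at c2 (685,113), the orange grip is around c2 (590,230), and the wrist picture shows a clear pad and the guard's open end.

```bash
cat > h.py <<'E'
from bench import env
import numpy as np, cv2
from scipy.spatial.transform import Rotation as R
np.set_printoptions(suppress=True,precision=1)
def ray(n,u,v,m=None):
    m=m or env.camera_model(n);K=m["K"];T=m["T"]
    x=(u-K[0,2])/K[0,0];y=(v-K[1,2])/K[1,1]
    if n=="wrist":
        r=np.hypot(x,y);s=np.sin(r)/max(r,1e-9);d=np.array([x*s,-y*s,-np.cos(r)])
    else: d=np.array([x,-y,-1.])
    d=T[:3,:3]@d;return T[:3,3],d/np.linalg.norm(d)
def tri(*rs):
    A=sum(np.eye(3)-np.outer(d,d) for o,d in rs);b=sum((np.eye(3)-np.outer(d,d))@o for o,d in rs)
    p=np.linalg.solve(A,b);return p,[np.linalg.norm((np.eye(3)-np.outer(d,d))@(p-o)) for o,d in rs]
def atz(r,z):
    o,d=r;return o+d*(z-o[2])/d[2]
def proj(n,p,m=None):
    m=m or env.camera_model(n);q=np.linalg.inv(m["T"])@np.append(p,1);K=m["K"]
    x,y,z=q[0],-q[1],-q[2]
    if n=="wrist":
        r=np.hypot(x,y);t=np.arctan2(r,z);x,y,z=x*t/r,y*t/r,1
    return np.array([K[0,0]*x/z+K[0,2],K[1,1]*y/z+K[1,2]])
def move(target,yaw=None):
    """dx,dy,dz shares from current measured pose to target, in tool axes"""
    o=env.get_obs();r=R.from_quat(o["ee_rot"]);return r.inv().apply(np.array(target)-o["position"])/120
E
python3 - <<'E'
from h import *
c1=lambda x,y:ray("scene",165+(x+.5)/7-.5,215+(y+.5)/7-.5)
sl=lambda x,y:ray("side",220+(x+.5)/5-.5,225+(y+.5)/5-.5)
sc=lambda x,y:ray("scene",285+(x-399.5)/5-.5,120+(y+.5)/5-.5)
sb=lambda x,y:ray("side",(x+.5)*.64-.5,(y+.5)*.64-.5)
wr=lambda x,y:ray("wrist",(x+.5)*.64-.5,(y+.5)*.64-.5)
for n,p,q in(("yel",(363,172),(217,200)),("blue",(138,224),(161,362)),("green",(577,121),(262,69))):print(n,*tri(c1(*p),sl(*q)))
for n,p,q in(("c1",(645,65),(190,70)),("c2",(703,238),(345,95)),("c3",(30,232),(45,533)),("c4",(65,420),(243,575))):print(n,*tri(c1(*p),sl(*q)),atz(c1(*p),22),atz(sl(*q),22))
print("red210",atz(sc(685,113),210))
print("platen ell",atz(sc(662,190),130))
print("grip",*tri(sc(590,230),sb(431,207)))
print("bar end",*tri(sc(625,330),sb(462,220)))
print("pad",[atz(wr(*p),3) for p in((270,220),(411,241),(388,375),(257,352))])
print("tester front right",atz(wr(717,205),100), atz(wr(108,45),100))
g=cv2.imread("pics/side.png");
E
```

```text
yel [ 561.6 -297.1   85.5] [np.float64(1.1116985902587257), np.float64(1.111698590258735)]
blue [ 516.3 -402.8   84.4] [np.float64(1.373743010576546), np.float64(1.3737430105766237)]
green [ 604.7 -194.2   85.4] [np.float64(1.3992913088670011), np.float64(1.3992913088670347)]
c1 [ 571.6 -126.4   22.8] [np.float64(0.3318842423227997), np.float64(0.3318842423227597)] [ 571.  -125.9   22. ] [ 572.  -125.9   22. ]
c2 [ 670.2 -162.9   22.5] [np.float64(1.8729303987668822), np.float64(1.872930398766778)] [ 671.5 -164.1   22. ] [ 669.3 -160.4   22. ]
c3 [ 449.7 -444.2   10.5] [np.float64(3.6099252447403525), np.float64(3.6099252447403494)] [ 452.6 -442.6   22. ] [ 451.8 -454.9   22. ]
c4 [ 549.7 -481.9   10.2] [np.float64(1.1572284348977422), np.float64(1.157228434897606)] [ 554.1 -481.6   22. ] [ 548.8 -490.1   22. ]
red210 [571.9 273.7 210. ]
platen ell [576.3 263.6 130. ]
grip [654.7  87.3 300.9] [np.float64(1.9732715281056847), np.float64(1.9732715281055155)]
bar end [718.7  63.2 279.4] [np.float64(2.4713822621260144), np.float64(2.471382262126136)]
pad [array([412.7,  31. ,   3. ]), array([528.2,  12.3,   3. ]), array([ 508.6, -105.1,    3. ]), array([391.7, -85.2,   3. ])]
tester front right [737.8  58.  100. ] [322.7 168.7 100. ]
```

Checks so far: the buffer tops come out at z≈85, as they should. Yellow is at (562,-297), red near (572,270), and the tester is yawed about -15°. The crosshead rules out coming straight down on red, so I'll use a tilted grasp. First move: turn the tool and log joint angles for a kinematic check.

```bash
J='from h import *;o=env.get_obs();print(repr(o["time"]),np.round(o["joint_pos"],4).tolist(),np.round(o["position"],2).tolist(),np.round(o["ee_rot"],4).tolist())'
python3 -c "$J" | tee -a log
python3 -m crank '[[0,0,1,0,-0.3,-0.3,85],[0,0,1,0,-0.3,-0.3,85],[0,0,1,0,-0.3,-0.3,85],[0,0,1,0,-0.3,-0.3,85],[0,0,1,0,-0.3,-0.3,85],[0,0,1,0,-0.3,-0.3,85],[0,0,1,0,-0.3,-0.3,85],[0,0,1,0,-0.3,-0.3,85],[0,0,1,0,-0.3,-0.3,85],[0,0,1,0,-0.3,-0.3,85],[0,0,1,0,-0.3,-0.3,85],[0,0,1,0,-0.3,-0.3,85]]'
python3 -c "$J"| tee -a log
python3 -m crank '[[0,0.5,0,0,0,-0.3,85],[0,0.5,0,0,0,-0.3,85],[0,0.5,0,0,0,-0.3,85],[0,0.5,0,0,0,-0.3,85],[0,0.5,0,0,0,-0.3,85],[0,0.5,0,0,0,-0.3,85],[0,0.5,0,0,0,-0.3,85]]'
python3 -c "$J"| tee -a log
python3 -m crank '[[0.3,0,-0.3,0,0.2,0,85],[0.3,0,-0.3,0,0.2,0,85],[0.3,0,-0.3,0,0.2,0,85],[0.3,0,-0.3,0,0.2,0,85],[0.3,0,-0.3,0,0.2,0,85],[0.3,0,-0.3,0,0.2,0,85]]'
python3 -c "$J"| tee -a log
```

```text
0.15 [0.0, 0.1262, -0.0404, 1.4054, -0.0, 1.5708] [524.7, 0.01, 244.71] [0.7071, 0.7071, -0.0004, -0.0004]
time: 1.35
position: [488.9, 0.0, 281.0]
ee_rot: [1.0, 0.0, -0.0, -0.0]
ft_force: [0.4, 0.1, -0.1]
finger_gap: 85.3
grip_force: 0.0
1.35 [-0.0, 0.0607, -0.0337, 1.477, 0.0, 3.1409] [488.86, 0.0, 281.03] [1.0, 0.0003, -0.0003, -0.0]
time: 2.05
position: [486.8, -0.0, 315.5]
ee_rot: [0.924, -0.0, 0.382, 0.0]
ft_force: [0.0, -0.5, -0.5]
finger_gap: 85.0
grip_force: 0.0
2.05 [-0.0, -0.5433, -0.6718, 0.6573, -0.0, 3.1416] [486.81, -0.01, 315.53] [0.924, -0.0, 0.3825, 0.0]
time: 2.65
position: [490.9, -26.0, 317.3]
ee_rot: [0.874, 0.301, 0.361, -0.126]
ft_force: [-0.1, 0.7, -0.7]
finger_gap: 85.0
grip_force: 0.0
2.65 [-0.4187, -0.2946, -0.4712, 0.9593, 0.6745, 2.2151] [490.94, -26.05, 317.33] [0.874, 0.3006, 0.3605, -0.1259]
```

```bash
cat > kin.py <<'E'
from h import *
from scipy.optimize import least_squares
import re,ast
rows=[ast.literal_eval("["+re.sub(r"(\S+) \[",r"\1, [",l,1).replace("] [","], [")+"]") for l in open("log")]
def fk(q,P):
    r0,h,a2,a3,c,L4,L5=P;Ry=lambda a:R.from_euler("y",a);Rz=lambda a:R.from_euler("z",a);X=lambda x:np.array([x,0,0.])
    A1=Rz(q[0]);A2=A1*Ry(q[1]);A3=A2*Ry(-q[2]);A4=A3*Ry(q[3]);A5=A4*Rz(q[4])
    p=A1.apply([r0,0,h])+A2.apply([0,0,a2])+A3.apply([a3,0,c])+A4.apply(X(L4))+A5.apply(X(L5))
    return p,A5*R.from_euler("x",q[5])
res=lambda P:np.concatenate([fk(r[1],P)[0]-r[2] for r in rows])
s=least_squares(res,[0,250,350,450,0,100,200],x_scale=100)
P=s.x
Ts=[(fk(r[1],P)[1].inv()*R.from_quat(r[3])) for r in rows];T0=Ts[0]
LO=np.array([-2.72,-.95,-1.27,-1.78,-1.46,-3.14]);HI=np.array([2.72,1.95,1.35,2.02,1.47,3.14])
def ik(p,Rt,q0=None):
    def f(q):
        a,b=fk(q,P);return np.r_[(a-p)/100,((b*T0).inv()*Rt).as_rotvec()]
    best=None
    for s in ([q0] if q0 is not None else [])+[[np.arctan2(p[1],p[0]),x,y,z,0.3,w] for x,y,z in((0,0,1),(-.5,-.6,.6),(.5,.8,.5)) for w in(0,2.2)]:
        k=least_squares(f,np.clip(s,LO+.01,HI-.01),bounds=(LO,HI))
        if best is None or k.cost<best.cost:best=k
        if k.cost<1e-8:break
    return best.x,best.cost
def tool(phi,th,roll=0):
    "yaw phi deg, tilt th deg below horizontal, camera up (roll 0) or down (180)"
    z=R.from_euler("zy",[phi,th],degrees=True).apply([1,0,0]);y=np.array([np.sin(np.radians(phi)),-np.cos(np.radians(phi)),0])
    M=np.column_stack([np.cross(y,z),y,z]);return R.from_matrix(M)*R.from_euler("z",roll,degrees=True)
E
python3 - <<'E'
from kin import *
print(P,s.fun.reshape(-1,3)); print([ (t*T0.inv()).magnitude() for t in Ts])
zd=lambda phi,th:tool(phi,th).as_matrix()[:,2]
for name,pt in(("red",[572,270,185]),("pad",[465,-37,58]),("yel",[562,-297,60])):
  for th in(25,35,45):
    for phi in((35,50,65) if name=="red" else(-20,0,20,40) if name=="pad" else (-21,-15,0,10)):
      o=[]
      for roll in(0,180):
        q,c=ik(np.array(pt),tool(phi,th,roll));o.append("%.1e"%c if c>1e-6 else str(np.round(q,2).tolist()))
      print(name,th,phi,*o)
E
```

```text
[ -0.2 143.1 530.8 451.6  80.1 147.6 281.5] [[ 0. -0.  0.]
 [-0.  0.  0.]
 [ 0.  0. -0.]
 [-0.  0. -0.]]
[0.0, 0.00012038314114768541, 7.808490142481329e-05, 0.0001889438172118108]
red 25 35 [0.31, -0.15, -1.13, -0.61, 0.31, 3.03] [0.31, -0.15, -1.13, -0.61, 0.31, -0.11]
red 25 50 [0.14, -0.03, -1.1, -0.7, 0.72, 2.9] [0.14, -0.03, -1.1, -0.7, 0.72, -0.24]
red 25 65 [0.04, 0.12, -1.02, -0.75, 1.08, 2.79] [0.04, 0.12, -1.02, -0.75, 1.08, -0.35]
red 35 35 [0.3, -0.19, -1.01, -0.3, 0.31, 2.99] [0.3, -0.19, -1.01, -0.3, 0.31, -0.15]
red 35 50 [0.15, -0.09, -1.01, -0.41, 0.71, 2.81] [0.15, -0.09, -1.01, -0.41, 0.71, -0.33]
red 35 65 [0.04, 0.07, -0.96, -0.49, 1.07, 2.67] [0.04, 0.07, -0.96, -0.49, 1.07, -0.47]
red 45 35 [0.3, -0.19, -0.88, -0.03, 0.32, 2.95] [0.3, -0.19, -0.88, -0.03, 0.32, -0.19]
red 45 50 [0.15, -0.11, -0.91, -0.16, 0.69, 2.74] [0.15, -0.11, -0.91, -0.16, 0.69, -0.4]
red 45 65 [0.04, 0.04, -0.89, -0.27, 1.06, 2.57] [0.04, 0.04, -0.89, -0.27, 1.06, -0.57]
pad 25 -20 2.5e-02 2.5e-02
pad 25 0 3.6e-02 3.6e-02
pad 25 20 8.8e-03 8.8e-03
pad 25 40 [-0.68, 0.07, -1.13, -0.09, 1.
[... 957 characters left out ...]
0.04, -1.12, -0.59, 0.11, 3.05] [-0.54, 0.04, -1.12, -0.59, 0.11, -0.09]
yel 35 -15 [-0.6, 0.04, -1.09, -0.51, 0.26, 2.95] [-0.6, 0.04, -1.09, -0.51, 0.26, -0.19]
yel 35 0 [-0.73, 0.08, -0.97, -0.29, 0.58, 2.67] [-0.73, 0.08, -0.97, -0.29, 0.58, -0.47]
yel 35 10 [-0.8, 0.14, -0.86, -0.1, 0.76, 2.44] [-0.8, 0.14, -0.86, -0.1, 0.76, -0.7]
yel 45 -21 [-0.51, -0.01, -0.98, -0.25, 0.06, 3.04] [-0.51, -0.01, -0.98, -0.25, 0.06, -0.1]
yel 45 -15 [-0.57, -0.0, -0.94, -0.17, 0.19, 2.93] [-0.57, -0.0, -0.94, -0.17, 0.19, -0.21]
yel 45 0 [-0.69, 0.06, -0.82, 0.03, 0.46, 2.62] [-0.69, 0.06, -0.83, 0.03, 0.46, -0.52]
yel 45 10 [-0.75, 0.12, -0.73, 0.19, 0.63, 2.38] [-0.75, 0.12, -0.73, 0.19, 0.63, -0.76]
```

The kinematic fit is essentially exact and a 35° tilt works at all three stations. Next comes the pre-grasp in front of red.

```bash
cat >> kin.py <<'E'
def plan(*tg):
    "tg: (xyz,phi,th[,roll]) ; prints rows from the current pose / the previous target"
    o=env.get_obs();p=o["position"];r=R.from_quat(o["ee_rot"]);q=o["joint_pos"]
    for t in tg:
        t=list(t);rt=tool(*t[1:]);pt=np.array(t[0],float)
        rv=(r.inv()*rt).as_rotvec()/(np.pi/2);d=r.inv().apply(pt-p)/120
        q1,c=ik(pt,rt,q)
        n=max(np.linalg.norm(d)*120/50,np.linalg.norm(rv)*90/8.59,np.max(np.abs(q1-q)/(.07*np.array([2.39,2.39,3.01,3.14,3.14,3.14]))))
        print(np.round(np.r_[rv,d],3).tolist(),"rows>=%.1f"%n,"ik %.0e"%c,np.round(q1,2).tolist())
        p,r,q=pt,rt,q1
def zdir(phi,th):return tool(phi,th).as_matrix()[:,2]
E
python3 - <<'E'
from kin import *
plan(((495,80,300),55,35),((504,173,268),55,35))
E
```

```text
[0.186, 0.282, -0.109, 0.301, -0.675, 0.507] rows>=3.7 ik 4e-28 [-0.39, -0.24, -0.71, 0.63, 1.19, 2.08]
[0.0, 0.0, 0.0, -0.028, -0.352, 0.744] rows>=2.4 ik 2e-25 [-0.14, -0.31, -0.92, 0.1, 1.04, 2.53]
```

```bash

python3 -m crank '[[0.186,0.282,-0.109,0.301,-0.675,0.507,85],[0.186,0.282,-0.109,0.301,-0.675,0.507,85],[0.186,0.282,-0.109,0.301,-0.675,0.507,85],[0.186,0.282,-0.109,0.301,-0.675,0.507,85],[0.186,0.282,-0.109,0.301,-0.675,0.507,85]]' | grep -E 'pos|rot'
python3 - <<'E'
from h import *
import pickle
m=env.camera_model("wrist");w=env.get_image("wrist");cv2.imwrite("pics/w2.png",w);pickle.dump(m,open("m2.pkl","wb"))
E
python3 -m crank '[[0,0,0,-0.028,-0.352,0.744,85],[0,0,0,-0.028,-0.352,0.744,85],[0,0,0,-0.028,-0.352,0.744,85],[0,0,0,-0.028,-0.352,0.744,85]]' | grep -E 'pos|rot'
python3 - <<'E'
from h import *
import pickle
m=env.camera_model("wrist");w3=env.get_image("wrist");cv2.imwrite("pics/w3.png",w3);pickle.dump(m,open("m3.pkl","wb"))
w2=cv2.imread("pics/w2.png")
f=np.hstack([w2[:,56:456],w3[:,56:456]]);print(f.shape)
cv2.imwrite("pics/w23.png",f)
E
```

```text
position: [492.9, 82.1, 297.3]
ee_rot: [0.718, 0.387, 0.504, -0.284]
position: [500.8, 177.2, 268.3]
ee_rot: [0.716, 0.39, 0.506, -0.282]
(384, 800, 3)
```

View pics/w23.png

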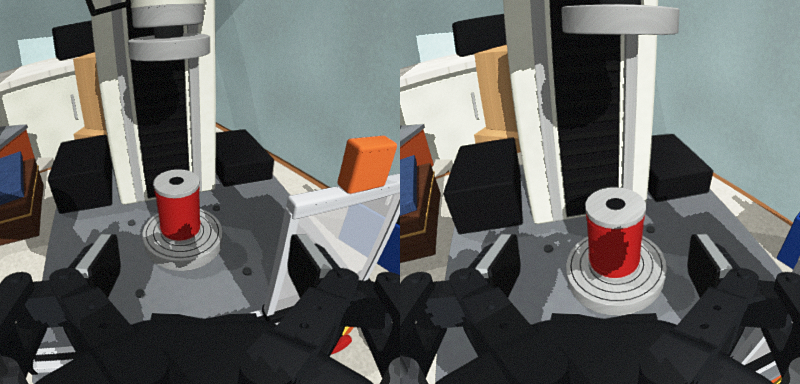

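Wrist pair: red's top hole is at (176,180) on the left and (616,205) on the right. The platen's top face spans x 142–219 on the left and x 567–664 on the right with its front near y 301. The grip centre is at about (368,165) on the left.

```bash
python3 - <<'E'
from kin import *
import pickle
m2=pickle.load(open("m2.pkl","rb"));m3=pickle.load(open("m3.pkl","rb"))
print(m3["T"], env.get_obs()["position"])
L=lambda x,y:ray("wrist",x+56,y,m2);Rr=lambda x,y:ray("wrist",x-344,y,m3)
S=ray("scene",285+(685-399.5)/5-.5,120+113.5/5-.5)
print("red top",*tri(L(176,180),Rr(616,205)),*tri(L(176,180),Rr(616,205),S))
print(atz(L(176,180),210),atz(Rr(616,205),210))
t=np.linspace(0,2*np.pi,180)
def ext(c,z,r,m):
    q=np.array([proj("wrist",[c[0]+r*np.cos(a),c[1]+r*np.sin(a),z],m) for a in t]);return np.array([q[:,0].min(),q[:,0].max(),q[:,1].min(),q[:,1].max()])
f=lambda c:np.r_[(ext(c,c[2],55,m2)-[142+56,219+56,0,0])[:2],(ext(c,c[2],55,m3)-[567-344,664-344,0,301])[[0,1,3]]]
k=least_squares(f,[572,268,130],x_scale=10,diff_step=1e-3);print("platen",k.x,k.fun)
k=least_squares(lambda c:f([c[0],c[1],130]),[572,268],x_scale=10,diff_step=1e-3);print("platen130",k.x,k.fun)
g=lambda c:(ext(c,c[2],40,m3)-[562-344,679-344,0,34])[[0,1,3]]
k=least_squares(g,[572,268,360],x_scale=10,diff_step=1e-3);print("upper",k.x,k.fun)
sb=ray("side",(431.5)*.64-.5,207.5*.64-.5);sc=ray("scene",285+(590-399.5)/5-.5,120+230.5/5-.5)
print("grip",*tri(L(368,165),sb,sc))
E
```

```text
[[  0.8   0.3  -0.4 447.9]
 [ -0.5   0.5  -0.7  93. ]
 [ -0.    0.8   0.6 373.5]
 [  0.    0.    0.    1. ]] [501.3 176.3 268.8]
red top [567.9 263.3 214.4] [np.float64(0.5648635533792907), np.float64(0.5648635533792907)] [572.3 272.1 208.6] [np.float64(0.15724614294757347), np.float64(2.1464847552341544), np.float64(2.1635045901384755)]
[571.6 270.2 210. ] [570.5 267.5 210. ]
platen [576.9 277.  122.1] [ 0.7  1.8 -1.4 -0.7 -0. ]
platen130 [574.6 273. ] [-0.5  2.2 -2.3  1.  -0.6]
upper [572.4 267.3 360. ] [0. 0. 0.]
grip [653.9  87.8 297.6] [np.float64(3.857744729460637), np.float64(2.7758253219122304), np.float64(3.1700340905724085)]
```

```bash
python3 - <<'E'
from kin import *
z=zdir(55,35);g=np.array([571,269,182])+5*z
plan((g-70*z,55,35),(g,55,35))
E
```

```text
[-0.001, 0.0, 0.003, -0.364, 0.081, 0.607] rows>=1.7 ik 4e-25 [-0.02, -0.16, -1.01, -0.27, 0.94, 2.66]
[0.0, 0.0, 0.0, 0.0, 0.0, 0.583] rows>=1.4 ik 4e-20 [0.11, -0.03, -1.0, -0.47, 0.83, 2.77]
```

```bash

python3 -m crank '[[0,0,0,-0.18,0.04,0.3,85],[0,0,0,-0.364,0.081,0.607,85],[0,0,0,-0.364,0.081,0.607,85],[0,0,0,-0.364,0.081,0.607,85],[0,0,0,-0.364,0.081,0.607,85]]' | grep -E 'pos|rot|for'
python3 - <<'E'
from kin import *
z=zdir(55,35);g=np.array([571,269,182])+5*z
plan((g,55,35))
E
```

```text
position: [539.6, 215.2, 204.3]
ee_rot: [0.717, 0.389, 0.506, -0.281]
ft_force: [0.3, 0.3, 1.2]
grip_force: 0.0
[0.001, -0.0, 0.003, -0.005, -0.02, 0.593] rows>=1.4 ik 5e-28 [0.11, -0.03, -1.0, -0.47, 0.83, 2.77]
```

```bash
python3 - <<'E'
from kin import *
o=env.get_obs();print(o["position"],o["qd"],o["time"],fk(o["joint_pos"],P)[0]);z=zdir(55,35);g=np.array([571,269,182])+5*z;print(z,g,g-70*z)
E
```

```text
[539.6 215.2 204.3] [-0. -0.  0. -0.  0.  0.] 4.15 [539.7 215.2 204. ]
[ 0.5  0.8 -0.3] [573.5 273.  180.4] [538.1 217.2 203.4]
```

```bash
sed -i 's/from_euler("zy",\[phi,th\]/from_euler("ZY",[phi,th]/' kin.py; python3 - <<'E'
from kin import *
np.set_printoptions(precision=3,suppress=True)
M=R.from_quat(env.get_obs()["ee_rot"]).as_matrix();print(M,zdir(55,35))
for name,pt in(("red",[572,270,182]),("pad",[465,-37,55]),("yel",[562,-297,57])):
  for th in(30,35,40,45):
    for phi in((45,55,65) if name=="red" else(20,30,40,50) if name=="pad" else (-15,-5,5)):
      q,c=ik(np.array(pt),tool(phi,th));print(name,th,phi,"%.0e"%c if c>1e-6 else np.round(q,2))
z=zdir(55,38);g=np.array([571,269,182])+5*z
plan((g-80*z,55,38),(g,55,38))
E
```

```text
[[ 0.185  0.842  0.507]
 [ 0.273 -0.54   0.797]
 [ 0.944 -0.009 -0.329]] [ 0.47   0.671 -0.574]
red 30 45 [ 0.24 -0.17 -0.95 -0.19  0.47  2.85]
red 30 55 [ 0.16 -0.11 -0.87 -0.07  0.67  2.67]
red 30 65 [ 0.1  -0.03 -0.76  0.11  0.84  2.45]
red 35 45 [ 0.26 -0.17 -0.87 -0.02  0.43  2.82]
red 35 55 [ 0.18 -0.11 -0.8   0.09  0.61  2.63]
red 35 65 [ 0.13 -0.03 -0.69  0.26  0.76  2.41]
red 40 45 [ 0.27 -0.16 -0.79  0.13  0.39  2.79]
red 40 55 [ 0.21 -0.1  -0.72  0.24  0.55  2.6 ]
red 40 65 [ 0.15 -0.02 -0.62  0.39  0.69  2.38]
red 45 45 [ 0.29 -0.13 -0.71  0.28  0.34  2.78]
red 45 55 [ 0.23 -0.08 -0.64  0.37  0.49  2.58]
red 45 65 [ 0.18 -0.01 -0.55  0.5   0.61  2.36]
pad 30 20 2e-03
pad 30 30 [-0.56 -0.15 -1.22 -0.18  0.87  2.39]
pad 30 40 [-0.61 -0.05 -1.07  0.13  0.99  2.07]
pad 30 50 [-0.63  0.08 -0.89  0.47  1.04  1.71]
pad 35 20 [-0.44 -0.28 -1.27 -0.21  0.62  2.62]
pad 35 30 [-0.52 -0.19 -1.16 -0.02  0.79  2.36]
pad 35 40 [-0.57 -0.08 -1.03  0.22  0.9   2.07]
pad 35 50 [-0.59  0.04 -0.88  0.5   0.95  1.75]
pad 40 20 [-0.4  -0.3  -1.2  -0.05  0.55  2.6 ]
pad 40 30 [-0.48 -0.21 -1.1 
[... 377 characters left out ...]
11 -1.08 -0.56  0.53  2.8 ]
yel 30 5 [-0.78  0.14 -0.98 -0.39  0.72  2.61]
yel 35 -15 [-0.61  0.04 -1.06 -0.46  0.28  2.94]
yel 35 -5 [-0.69  0.06 -1.01 -0.37  0.49  2.76]
yel 35 5 [-0.76  0.11 -0.92 -0.21  0.66  2.56]
yel 40 -15 [-0.6   0.01 -0.99 -0.28  0.26  2.92]
yel 40 -5 [-0.68  0.04 -0.94 -0.19  0.44  2.74]
yel 40 5 [-0.74  0.09 -0.86 -0.05  0.6   2.53]
yel 45 -15 [-0.59  0.01 -0.91 -0.11  0.23  2.91]
yel 45 -5 [-0.66  0.04 -0.86 -0.03  0.39  2.72]
yel 45 5 [-0.71  0.09 -0.79  0.09  0.53  2.51]
[-0.026, -0.208, 0.007, 0.196, -0.044, -0.04] rows>=2.9 ik 5e-26 [0.09, -0.22, -0.72, 0.38, 0.64, 2.52]
[0.0, 0.0, 0.0, -0.0, 0.0, 0.667] rows>=1.6 ik 2e-18 [0.2, -0.1, -0.75, 0.17, 0.57, 2.61]
```

```bash
python3 - <<'E'
from kin import *
z=zdir(55,35);g=np.array([571,269,182])+5*z
plan((g-80*z,55,35),(g,55,35))
E
```

```text
[-0.026, -0.175, 0.007, 0.165, -0.044, -0.05] rows>=2.5 ik 9e-31 [0.07, -0.23, -0.77, 0.3, 0.69, 2.53]
[0.0, 0.0, 0.0, 0.0, -0.0, 0.667] rows>=1.6 ik 1e-19 [0.19, -0.1, -0.8, 0.08, 0.61, 2.63]
```

```bash

python3 -m crank '[[-0.026,-0.175,0.007,0.165,-0.044,-0.05,85],[-0.026,-0.175,0.007,0.165,-0.044,-0.05,85],[-0.026,-0.175,0.007,0.165,-0.044,-0.05,85],[-0.026,-0.175,0.007,0.165,-0.044,-0.05,85],[-0.026,-0.175,0.007,0.165,-0.044,-0.05,85]]' | grep -E 'pos|rot|for'
python3 - <<'E'
from kin import *
import pickle
z=zdir(55,35);g=np.array([571,269,182])+5*z
plan((g,55,35))
m=env.camera_model("wrist");w=env.get_image("wrist");cv2.imwrite("pics/w4.png",w);pickle.dump(m,open("m4.pkl","wb"))
hsv=cv2.cvtColor(w,cv2.COLOR_BGR2HSV);k=(((hsv[...,0]<8)|(hsv[...,0]>172))&(hsv[...,1]>130)&(hsv[...,2]>60)).astype(np.uint8)
n,l,st,ce=cv2.connectedComponentsWithStats(k);i=1+np.argmax(st[1:,4]);print(st[i],ce[i])
for p in([571,269,210],[571,269,136],[571,269,204]):print(proj("wrist",p,m))
E
```

```text
position: [535.3, 219.1, 225.2]
ee_rot: [0.786, 0.41, 0.411, -0.214]
ft_force: [-0.3, 0.8, -0.8]
grip_force: 0.0
[0.0, -0.002, 0.001, -0.003, 0.005, 0.667] rows>=1.6 ik 3e-19 [0.19, -0.1, -0.8, 0.08, 0.61, 2.63]
[ 221  196   80   69 3000] [260.2 235. ]
[261.1 178.8]
[260.6 237.5]
[261.1 184.8]
```

```bash

python3 -m crank '[[0,0,0,0,0,0.2,85],[0,0,0,0,0,0.4,85],[0,0,0,0,0,0.55,85],[0,0,0,0,0,0.667,85],[0,0,0,0,0,0.667,85],[0,0,0,0,0,0.667,40],[0,0,0,0,0,0.667,40],[0,0,0,0,0,0.667,40],[0,0,0,0,0,0.667,40],[0,0,0,0,0,0.667,40],[0,0,0,0,0,0.667,40],[0,0,0,0,0,0.667,40],[0,0,0,0,0,0.667,40]]'
python3 - <<'E'
from kin import *
z=zdir(55,35);g=np.array([571,269,182])+5*z
plan((g+[0,0,8],55,35),(g-100*z+[0,0,20],55,35))
E
```

```text
time: 6.0
position: [572.6, 273.2, 177.6]
ee_rot: [0.787, 0.41, 0.409, -0.214]
ft_force: [-0.2, -3.3, 3.5]
finger_gap: 52.4
grip_force: 63.4
[-0.001, 0.0, -0.0, 0.064, 0.009, -0.047] rows>=0.2 ik 2e-30 [0.19, -0.11, -0.79, 0.1, 0.61, 2.63]
[0.0, 0.0, 0.0, 0.082, -0.0, -0.891] rows>=2.1 ik 3e-25 [0.04, -0.27, -0.72, 0.41, 0.71, 2.5]
```

```bash

python3 -m crank '[[0,0,0,0.03,0,-0.02,40],[0,0,0,0.06,0,-0.042,40],[0,0,0,0.08,0,-0.2,40],[0,0,0,0.1,0,-0.5,40],[0,0,0,0.14,0,-0.8,40],[0,0,0,0.14,0,-0.93,40],[0,0,0,0.14,0,-0.93,40],[0,0,0,0.14,0,-0.93,40]]'
python3 - <<'E'
from kin import *
import pickle
m=env.camera_model("wrist");w=env.get_image("wrist");cv2.imwrite("pics/w5.png",w);pickle.dump(m,open("m5.pkl","wb"))
s=env.get_image("side");cv2.imwrite("pics/side2.png",s)
pad=np.array([463,-38,54.5])
t=lambda p:((pad[0]+5*zdir(p,35)[0],pad[1]+5*zdir(p,35)[1],160),p,35)
a=((500,110,220),50,35)
plan(a,((475,20,180),42,35),t(40),(pad+5*zdir(40,35),40,35))
E
```

```text
time: 6.8
position: [525.4, 206.1, 254.4]
ee_rot: [0.787, 0.409, 0.409, -0.214]
ft_force: [-0.1, 0.3, -4.3]
finger_gap: 52.4
grip_force: 64.7
[-0.047, 0.001, 0.031, -0.675, 0.289, -0.478] rows>=2.1 ik 5e-23 [-0.19, -0.31, -0.81, 0.46, 0.8, 2.34]
[-0.073, -0.0, 0.051, -0.679, 0.322, -0.389] rows>=2.0 ik 4e-21 [-0.42, -0.32, -0.89, 0.47, 0.84, 2.23]
[-0.018, 0.0, 0.013, -0.345, 0.293, -0.202] rows>=1.2 ik 2e-22 [-0.57, -0.24, -0.87, 0.53, 0.9, 2.08]
[0.0, 0.0, 0.0, -0.74, 0.0, 0.518] rows>=2.2 ik 1e-18 [-0.57, -0.08, -1.04, 0.2, 0.9, 2.08]
```

```bash

python3 -m crank '[[-0.02,0,0.015,-0.3,0.15,-0.24,40],[-0.047,0,0.031,-0.675,0.289,-0.478,40],[-0.047,0,0.031,-0.675,0.289,-0.478,40],[-0.047,0,0.031,-0.675,0.289,-0.478,40]]' | grep pos
python3 -m crank '[[-0.073,0,0.051,-0.679,0.322,-0.389,40],[-0.073,0,0.051,-0.679,0.322,-0.389,40],[-0.073,0,0.051,-0.679,0.322,-0.389,40],[-0.073,0,0.051,-0.679,0.322,-0.389,40]]' | grep pos
python3 -m crank '[[-0.018,0,0.013,-0.345,0.293,-0.202,40],[-0.018,0,0.013,-0.345,0.293,-0.202,40],[-0.018,0,0.013,-0.345,0.293,-0.202,40],[-0.018,0,0.013,-0.345,0.293,-0.202,40],[-0.018,0,0.013,-0.345,0.293,-0.202,40]]'
python3 - <<'E'
from kin import *
pad=np.array([463,-38,54.5]);z=zdir(40,35)
plan((pad+5*z+[0,0,10],40,35),(pad+5*z,40,35),(pad+5*z-[0,0,3],40,35))
E
```

```text
position: [500.1, 109.0, 219.6]
position: [476.2, 18.9, 181.7]
time: 8.2
position: [467.1, -34.3, 162.3]
ee_rot: [0.833, 0.305, 0.434, -0.158]
ft_force: [0.5, 1.2, -3.1]
finger_gap: 52.5
grip_force: 66.7
[-0.001, -0.0, 0.002, -0.694, -0.0, 0.472] rows>=2.0 ik 4e-20 [-0.57, -0.1, -1.02, 0.24, 0.9, 2.08]
[0.0, 0.0, 0.0, -0.068, 0.0, 0.048] rows>=0.2 ik 5e-26 [-0.57, -0.08, -1.04, 0.2, 0.9, 2.08]
[0.0, 0.0, 0.0, -0.02, 0.0, 0.014] rows>=0.1 ik 1e-19 [-0.57, -0.07, -1.04, 0.19, 0.9, 2.08]
```

Descend in two stages: to 10 mm above the pad, then slowly until contact.

```bash

python3 -m crank '[[0,0,0,-0.25,0,0.17,40],[0,0,0,-0.5,0,0.34,40],[0,0,0,-0.694,0,0.472,40],[0,0,0,-0.694,0,0.472,40],[0,0,0,-0.694,0,0.472,40]]' | grep -E 'pos|ft'
python3 -m crank '[[0,0,0,-0.02,0,0.014,40],[0,0,0,-0.04,0,0.028,40],[0,0,0,-0.055,0,0.038,40],[0,0,0,-0.06,0,0.042,40],[0,0,0,-0.06,0,0.042,40]]' | grep -E 'pos|ft|rot'
```

```text
position: [465.7, -35.8, 61.6]
ft_force: [0.1, 0.3, -4.3]
position: [465.5, -36.7, 52.2]
ee_rot: [0.834, 0.303, 0.434, -0.157]
ft_force: [-0.7, -0.4, -3.5]
```

```bash

python3 -m crank '[[0,0,0,-0.006,0,0.004,40],[0,0,0,-0.009,0,0.006,40],[0,0,0,-0.012,0,0.008,40],[0,0,0,-0.012,0,0.008,40]]' | grep -E 'pos|ft|rot'
```

```text
position: [465.5, -36.6, 50.6]
ee_rot: [0.834, 0.303, 0.434, -0.158]
ft_force: [0.3, -0.7, -2.0]
```

```bash

python3 -m crank '[[0,0,0,-0.005,0,0.003,40],[0,0,0,-0.005,0,0.003,40],[0,0,0,-0.005,0,0.003,85],[0,0,0,-0.005,0,0.003,85],[0,0,0,-0.005,0,0.003,85],[0,0,0,-0.005,0,0.003,85],[0,0,0,-0.005,0,0.003,85]]' | grep -E 'pos|ft|gap'
python3 - <<'E'
from kin import *
z=zdir(40,35);p=env.get_obs()["position"]
t=np.array([562,-297,57.]);z2=zdir(-12,35);g=t+5*z2
plan((p-100*z,40,35),(g-110*z2+[-40,110,40],0,35),(g-110*z2,-12,35),(g,-12,35))
E
```

```text
position: [465.4, -36.7, 49.6]
ft_force: [-0.2, 0.5, -0.2]
finger_gap: 85.1
[0.0, 0.0, 0.0, -0.001, 0.001, -0.833] rows>=2.4 ik 1e-18 [-0.81, -0.13, -0.89, 0.72, 0.96, 1.68]
[-0.364, -0.0, 0.255, 0.227, 0.698, -0.406] rows>=4.7 ik 1e-19 [-0.68, -0.51, -1.11, 0.14, 0.54, 2.7]
[-0.109, 0.0, 0.076, -0.082, 0.917, 0.464] rows>=2.5 ik 5e-30 [-0.74, -0.25, -1.1, -0.17, 0.43, 2.82]
[0.0, 0.0, 0.0, 0.0, -0.0, 0.917] rows>=2.2 ik 7e-30 [-0.63, 0.06, -1.05, -0.45, 0.34, 2.89]
```

```bash

python3 -m crank '[[0,0,0,0,0,-0.3,85],[0,0,0,0,0,-0.6,85],[0,0,0,0,0,-0.833,85],[0,0,0,0,0,-0.833,85]]' | grep -E 'pos'
python3 -m crank '[[-0.364,0,0.255,0.227,0.698,-0.406,85],[-0.364,0,0.255,0.227,0.698,-0.406,85],[-0.364,0,0.255,0.227,0.698,-0.406,85],[-0.364,0,0.255,0.227,0.698,-0.406,85],[-0.364,0,0.255,0.227,0.698,-0.406,85],[-0.364,0,0.255,0.227,0.698,-0.406,85]]' | grep -E 'pos|rot'
python3 -m crank '[[-0.109,0,0.076,-0.082,0.917,0.464,85],[-0.109,0,0.076,-0.082,0.917,0.464,85],[-0.109,0,0.076,-0.082,0.917,0.464,85],[-0.109,0,0.076,-0.082,0.917,0.464,85],[-0.109,0,0.076,-0.082,0.917,0.464,85]]' | grep -E 'pos|rot'
python3 - <<'E'
from kin import *
import pickle
m=env.camera_model("wrist");w=env.get_image("wrist");pickle.dump(m,open("m6.pkl","wb"));cv2.imwrite("pics/w6.png",w)
s=env.get_image("side");cv2.imwrite("pics/side3.png",s)
w5=cv2.imread("pics/w5.png")
f=np.hstack([w[:,56:456],w5[:,56:456]]);cv2.imwrite("pics/w65.png",f)
z2=zdir(-12,35);g=np.array([562,-297,57.])+5*z2
plan((g-50*z2,-12,35),(g,-12,35))
for p in([562,-297,85],[562,-297,11]):print(proj("wrist",p,m)-[56,0])
E
```

```text
position: [402.8, -91.5, 109.0]
position: [437.1, -166.0, 156.4]
ee_rot: [0.887, 0.001, 0.463, 0.0]
position: [477.8, -279.1, 116.0]
ee_rot: [0.883, -0.092, 0.458, 0.048]
[-0.001, 0.001, 0.001, 0.004, 0.005, 0.501] rows>=1.2 ik 2e-29 [-0.68, -0.08, -1.08, -0.34, 0.38, 2.86]
[0.0, 0.0, 0.0, -0.0, 0.0, 0.417] rows>=1.0 ik 2e-30 [-0.63, 0.06, -1.05, -0.45, 0.34, 2.89]
[203.7 167.8]
[203.6 222.8]
```

View pics/w65.png

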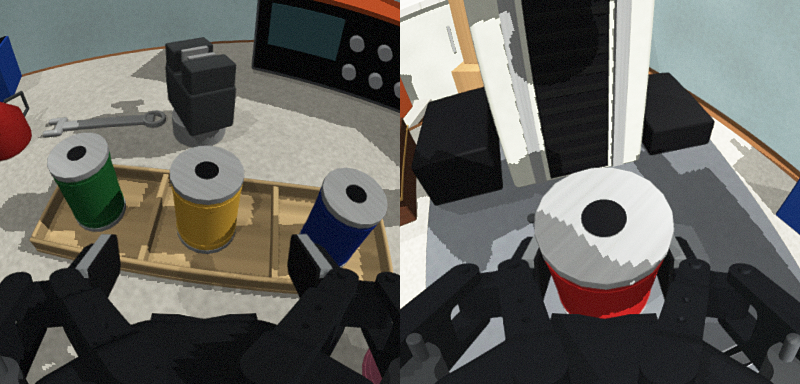

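Left: yellow's top hole is at (207,170), about 2.5 mm right of the prediction, and the fingers clear blue and green. I go in with that correction.

```bash

python3 -m crank '[[0,0,0,0,0.023,0.3,85],[0,0,0,0,0.023,0.5,85],[0,0,0,0,0.023,0.7,85],[0,0,0,0,0.023,0.82,85],[0,0,0,0.004,0.023,0.917,85],[0,0,0,0.004,0.023,0.917,85],[0,0,0,0.004,0.023,0.917,40],[0,0,0,0.004,0.023,0.917,40],[0,0,0,0.004,0.023,0.917,40],[0,0,0,0.004,0.023,0.917,40],[0,0,0,0.004,0.023,0.917,40],[0,0,0,0.004,0.023,0.917,40],[0,0,0,0.004,0.023,0.917,40],[0,0,0,0.004,0.023,0.917,40]]'
python3 - <<'E'
from kin import *
p=env.get_obs()["position"]
plan((p+[0,0,90],-12,35),((490,-215,170),5,35),((455,-120,195),25,35),((480,0,230),45,35),((505,110,250),55,35),((525.4,206.1,254.4),55,35))
E
```

```text
time: 13.3
position: [565.8, -300.7, 55.9]
ee_rot: [0.882, -0.092, 0.46, 0.049]
ft_force: [-6.1, 2.3, 6.4]
finger_gap: 52.9
grip_force: 63.5
[0.0, -0.001, 0.001, 0.615, 0.001, -0.429] rows>=1.8 ik 3e-28 [-0.64, -0.12, -0.93, -0.16, 0.35, 2.88]
[0.155, 0.0, -0.108, -0.275, -0.567, -0.743] rows>=2.3 ik 1e-27 [-0.73, -0.3, -0.96, 0.14, 0.64, 2.59]
[0.182, -0.0, -0.127, 0.044, -0.814, -0.301] rows>=2.3 ik 2e-19 [-0.72, -0.33, -0.87, 0.52, 0.85, 2.22]
[0.182, -0.0, -0.127, 0.59, -0.818, 0.334] rows>=2.5 ik 2e-30 [-0.48, -0.27, -0.73, 0.7, 0.89, 2.08]
[0.091, 0.0, -0.064, 0.593, -0.501, 0.556] rows>=2.3 ik 4e-23 [-0.21, -0.26, -0.69, 0.63, 0.85, 2.21]
[0.0, 0.0, 0.0, 0.462, -0.32, 0.596] rows>=2.0 ik 1e-19 [0.04, -0.27, -0.73, 0.4, 0.71, 2.5]
```

```bash

python3 -m crank '[[0,0,0,0.05,0,-0.035,40],[0,0,0,0.2,0,-0.14,40],[0,0,0,0.42,0,-0.29,40],[0,0,0,0.615,0,-0.429,40],[0,0,0,0.615,0,-0.429,40]]' | grep -E 'pos|gap|ft'
python3 -m crank '[[0.155,0,-0.108,-0.275,-0.567,-0.743,40],[0.155,0,-0.108,-0.275,-0.567,-0.743,40],[0.155,0,-0.108,-0.275,-0.567,-0.743,40],[0.155,0,-0.108,-0.275,-0.567,-0.743,40]]' | grep -E 'pos'
python3 -m crank '[[0.182,0,-0.127,0.044,-0.814,-0.301,40],[0.182,0,-0.127,0.044,-0.814,-0.301,40],[0.182,0,-0.127,0.044,-0.814,-0.301,40],[0.182,0,-0.127,0.044,-0.814,-0.301,40]]' | grep -E 'pos'
python3 -m crank '[[0.182,0,-0.127,0.59,-0.818,0.334,40],[0.182,0,-0.127,0.59,-0.818,0.334,40],[0.182,0,-0.127,0.59,-0.818,0.334,40],[0.182,0,-0.127,0.59,-0.818,0.334,40]]' | grep -E 'pos'
python3 -m crank '[[0.091,0,-0.064,0.593,-0.501,0.556,40],[0.091,0,-0.064,0.593,-0.501,0.556,40],[0.091,0,-0.064,0.593,-0.501,0.556,40],[0.091,0,-0.064,0.593,-0.501,0.556,40]]' | grep -E 'pos|rot|gap'
python3 - <<'E'
from kin import *
import pickle
m=env.camera_model("wrist");w=env.get_image("wrist");cv2.imwrite("pics/w7.png",w);pickle.dump(m,open("m7.pkl","wb"))
s=env.get_image("scene");cv2.imwrite("pics/scene2.png",s)
f=np.zeros((600,800,3),np.uint8)
f[:300,:400]=cv2.resize(w,(400,300));
c=lambda im,x,y,w,h,k:cv2.resize(im[y:y+h,x:x+w],None,fx=k,fy=k,interpolation=cv2.INTER_CUBIC)
s2=cv2.imread("pics/side2.png");f[:300,400:]=c(s2,190,110,133,100,3)[:300,:399].repeat(1,0) if 0 else cv2.resize(s2[110:210,190:323],(400,300),interpolation=cv2.INTER_CUBIC)
s3=cv2.imread("pics/side3.png");f[300:,:400]=cv2.resize(s3[110:210,190:323],(400,300),interpolation=cv2.INTER_CUBIC)
f[300:,400:]=cv2.resize(s[120:210,290:410],(400,300),interpolation=cv2.INTER_CUBIC)
cv2.imwrite("pics/q.png",f)
t=np.array([572,269,185.]);z=zdir(55,35);g=np.array([572,269,0])+5*z;g[2]=0
plan((g-105*z+[0,0,182+25],55,35),(g+[0,0,190],55,35))
E
```

```text
position: [567.3, -301.9, 150.7]
ft_force: [0.8, -0.3, -2.1]
finger_gap: 52.6
position: [487.9, -213.8, 166.9]
position: [455.5, -120.5, 193.1]
position: [481.6, 1.4, 228.6]
position: [505.3, 111.3, 247.6]
ee_rot: [0.787, 0.41, 0.409, -0.213]
finger_gap: 52.0
[0.0, 0.001, -0.001, 0.553, -0.303, 0.498] rows>=1.9 ik 4e-30 [0.03, -0.28, -0.7, 0.44, 0.71, 2.49]
[0.0, 0.0, 0.0, -0.116, -0.0, 0.956] rows>=2.3 ik 5e-19 [0.19, -0.11, -0.78, 0.11, 0.61, 2.63]
```

View pics/q.png

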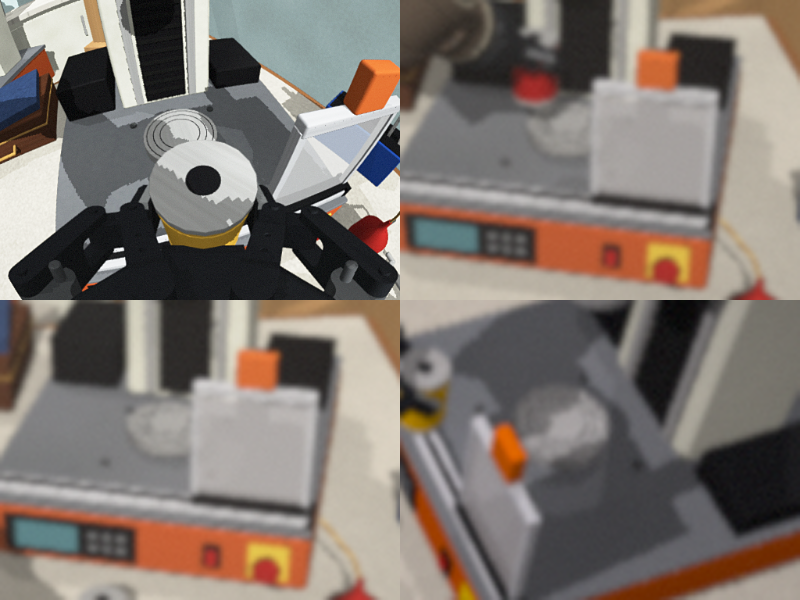

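Wrist panel (top left): the platen rings span x 143–217 with their top at y 109. Scene panel (bottom right): the bare platen spans x 516–610 with its top at y 385. The yellow buffer hangs upright in the grip. I'll fit the platen centre across all views.

```bash
python3 - <<'E'
from kin import *
import pickle
m2,m3,m7=[pickle.load(open(f"m{i}.pkl","rb")) for i in(2,3,7)]
t=np.linspace(0,2*np.pi,180)
def ext(n,c,r,m):
    q=np.array([proj(n,[c[0]+r*np.cos(a),c[1]+r*np.sin(a),c[2]],m) for a in t]);return np.r_[q.min(0),q.max(0)]
sm=env.camera_model("scene")
def f(c,z=None):
    c=c if z is None else [c[0],c[1],z]
    return np.r_[(ext("wrist",c,55,m2)-[198,0,275,0])[[0,2]],(ext("wrist",c,55,m3)-[223,0,320,301])[[0,2,3]],(ext("wrist",c,55,m7)-[183,139.5,277.8,0])[:3],(ext("scene",c,55,sm)-[324.8,145.5,353,0])[:3]]
for z in(None,130):
    k=least_squares(lambda c:f(c,z),[572,269,130][:3 if z is None else 2],x_scale=10,diff_step=1e-3,loss="soft_l1");print(k.x,f(k.x,z))
# yellow pose in the grip: top-plate ellipse, wrist x 149..257,y 142..  hole (203,180)
o=env.get_obs();z=zdir(55,35);p=o["position"];print("grip axis px",proj("wrist",p-5*z+[0,0,85-50.9-5*.574],m7), "hole seen",203/.78125,180/.78125)
E
```

```text
[576.1 275.2 123.8] [ 0.5  2.1 -1.5 -0.   0.7  0.6 -1.5 -1.5 -0.1  0.7  0.1]
[574.8 272. ] [-0.1  2.8 -1.7  1.8  0.  -0.3 -3.5 -0.5 -0.7 -0.1 -0.4]
grip axis px [261.8 224.4] hole seen 259.84 230.4
```

```bash
python3 - <<'E'
from kin import *
z=zdir(55,35);g=np.array([575.9,273.9,0])
plan((g-105*z+[0,0,195],55,35),(g-15*z+[0,0,187],55,35),(g+[0,0,187],55,35))
E
```

```text
[0.0, 0.001, -0.001, 0.481, -0.3, 0.57] rows>=1.9 ik 1e-30 [0.04, -0.27, -0.73, 0.41, 0.71, 2.49]
[0.0, 0.0, 0.0, -0.055, -0.0, 0.788] rows>=1.9 ik 3e-24 [0.17, -0.13, -0.78, 0.14, 0.62, 2.62]
[0.0, 0.0, 0.0, 0.0, 0.0, 0.125] rows>=0.3 ik 9e-31 [0.19, -0.11, -0.78, 0.1, 0.61, 2.63]
```

```bash

python3 -m crank '[[0,0.001,-0.001,0.481,-0.3,0.57,40],[0,0.001,-0.001,0.481,-0.3,0.57,40],[0,0.001,-0.001,0.481,-0.3,0.57,40],[0,0.001,-0.001,0.481,-0.3,0.57,40]]' | grep -E 'pos'
python3 -m crank '[[0,0,0,-0.03,0,0.35,40],[0,0,0,-0.055,0,0.65,40],[0,0,0,-0.055,0,0.788,40],[0,0,0,-0.055,0,0.86,40],[0,0,0,-0.055,0,0.913,40],[0,0,0,-0.055,0,0.913,40],[0,0,0,-0.055,0,0.913,40]]' | grep -E 'pos|ft|rot'
python3 - <<'E'
from kin import *
g=np.array([575.9,273.9,0])
plan((g+[0,0,182],55,35),(g+[0,0,180],55,35))
E
```

```text
position: [526.2, 203.6, 255.6]
position: [576.5, 273.5, 189.4]
ee_rot: [0.786, 0.409, 0.411, -0.213]
ft_force: [0.5, -0.4, -3.3]
[0.001, -0.001, 0.0, -0.051, -0.006, 0.035] rows>=0.1 ik 5e-30 [0.19, -0.1, -0.79, 0.09, 0.61, 2.63]
[0.0, 0.0, 0.0, -0.014, 0.0, 0.01] rows>=0.0 ik 8e-23 [0.19, -0.1, -0.79, 0.08, 0.61, 2.63]
```

```bash

python3 -m crank '[[0,0,0,-0.02,0,0.014,40],[0,0,0,-0.04,0,0.028,40],[0,0,0,-0.05,0,0.035,40],[0,0,0,-0.05,0,0.035,40]]' | grep -E 'pos|ft'
python3 -m crank '[[0,0,0,-0.003,0,0.002,40],[0,0,0,-0.006,0,0.004,40],[0,0,0,-0.006,0,0.004,40]]' | grep -E 'pos|ft'
```

```text
position: [575.9, 274.2, 181.1]
ft_force: [-0.4, 0.1, -2.6]
position: [576.2, 274.4, 180.9]
ft_force: [-1.0, -0.4, -2.3]
```

```bash

python3 -m crank '[[0,0,0,-0.005,0,0.0035,40],[0,0,0,-0.007,0,0.005,40],[0,0,0,-0.007,0,0.005,40]]' | grep -E 'pos|ft'
python3 -m crank '[[0,0,0,-0.003,0,0.002,40],[0,0,0,-0.003,0,0.002,40]]' | grep -E 'pos|ft'
```

```text
position: [576.6, 274.7, 180.9]
ft_force: [-2.5, -0.4, 4.0]
position: [576.7, 274.7, 180.9]
ft_force: [-3.3, -2.6, 5.4]
```

Contact is made (z stopped, force +5 N). Release and back off along the tool axis.

```bash

python3 -m crank '[[0,0,0,0,0,0,85],[0,0,0,0,0,0,85],[0,0,0,0,0,0,85],[0,0,0,0,0,0,85],[0,0,0,0,0,0,85],[0,0,0,0,0,-0.2,85],[0,0,0,0,0,-0.5,85],[0,0,0,0,0,-0.8,85],[0,0,0,0,0,-0.95,85],[0,0,0,0,0,-0.95,85],[0,0,0,0,0,-0.95,85]]' | grep -E 'pos|ft|gap|time'
python3 - <<'E'
from kin import *
import pickle
m=env.camera_model("wrist");w=env.get_image("wrist");cv2.imwrite("pics/w8.png",w);pickle.dump(m,open("m8.pkl","wb"))
cv2.imwrite("pics/w8c.png",cv2.resize(w[60:330,90:450],(800,600),interpolation=cv2.INTER_CUBIC))
z=zdir(40,35);r=np.array([465.4,-36.7,50])
plan(((495,110,230),50,35),(r-130*z+[0,60,40],45,35),(r-110*z,40,35),(r,40,35))
E
```

```text
time: 18.9
position: [522.9, 197.5, 244.5]
ft_force: [-0.9, 0.6, 0.4]
finger_gap: 85.0
[-0.046, -0.001, 0.032, -0.513, 0.231, -0.535] rows>=1.9 ik 1e-20 [-0.19, -0.33, -0.8, 0.49, 0.8, 2.34]
[-0.046, -0.0, 0.032, -1.356, 0.121, -0.986] rows>=4.0 ik 1e-26 [-0.76, -0.23, -0.82, 0.94, 0.96, 1.62]
[-0.046, 0.0, 0.032, -0.476, 0.365, 0.068] rows>=1.4 ik 2e-30 [-0.84, -0.12, -0.87, 0.77, 0.96, 1.64]
[0.0, 0.0, 0.0, -0.0, -0.0, 0.917] rows>=2.6 ik 2e-25 [-0.57, -0.07, -1.04, 0.2, 0.9, 2.07]
```

View pics/w8c.png

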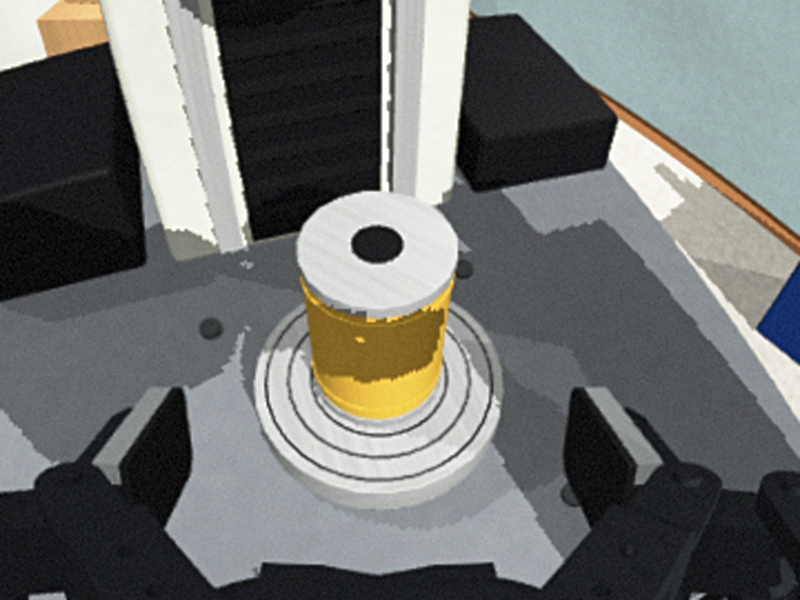

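Yellow stands upright. Its base centre is x≈380 and the ring centre is x≈380. A numeric check of the depth offset:

```bash
python3 - <<'E'
from kin import *
import pickle
m=pickle.load(open("m8.pkl","rb"));t=np.linspace(0,2*np.pi,360)
def ext(c,r):
    q=np.array([proj("wrist",[c[0]+r*np.cos(a),c[1]+r*np.sin(a),c[2]],m) for a in t]);q=(q-[90,60])*2.2222;return np.r_[q.min(0),q.max(0)]
# disc top face: x 255..503, front y 487 ; buffer top plate: 297..458, y 191..320, z=210
k=least_squares(lambda c:(ext([c[0],c[1],130],55)-[255,0,503,487])[[0,2,3]],[573,270],x_scale=10,diff_step=1e-3);print("disc",k.x,k.fun)
k=least_squares(lambda c:(ext([c[0],c[1],130],c[2])-[265,0,495,482])[[0,2,3]],[573,270,50],x_scale=10,diff_step=1e-3);print("ring",k.x,k.fun)
k=least_squares(lambda c:(ext([c[0],c[1],210],28)-[297,191,458,320-14])[:3],[573,270],x_scale=10,diff_step=1e-3);print("top",k.x,k.fun)
k=least_squares(lambda c:(ext([c[0],c[1],130],28)-[0,0,0,422])[3:],[573,270],x_scale=10,diff_step=1e-3);print("base front",k.x)
E
```

```text
disc [574.5 269.7] [-1.5  1.5 -0.3]
ring [573.2 267.1  50.1] [0. 0. 0.]
top [572.8 269. ] [-1.9 -0.5  1.9]
base front [574.6 272.3]
```

Yellow is centred to within about 3 mm. Back to the pad for red.

```bash

python3 -m crank '[[-0.046,-0.001,0.032,-0.513,0.231,-0.535,85],[-0.046,-0.001,0.032,-0.513,0.231,-0.535,85],[-0.046,-0.001,0.032,-0.513,0.231,-0.535,85],[-0.046,-0.001,0.032,-0.513,0.231,-0.535,85]]' | grep pos
python3 - <<'E'
from kin import *
z=zdir(40,35);r=np.array([465.4,-36.7,50])
plan(((445,20,205),45,35),(r-110*z+[0,0,30],40,35),(r-110*z,40,35),(r,40,35))
E
```

```text
position: [495.3, 109.3, 229.7]
[-0.045, 0.0, 0.031, -0.65, 0.159, -0.569] rows>=2.1 ik 4e-28 [-0.47, -0.35, -0.83, 0.67, 0.89, 2.09]
[-0.046, 0.0, 0.032, -0.974, 0.389, -0.492] rows>=2.8 ik 5e-21 [-0.84, -0.16, -0.82, 0.85, 0.96, 1.64]
[0.0, 0.0, 0.0, -0.205, 0.0, 0.143] rows>=0.6 ik 2e-18 [-0.84, -0.12, -0.87, 0.77, 0.96, 1.64]
[0.0, 0.0, 0.0, -0.0, -0.0, 0.917] rows>=2.6 ik 2e-25 [-0.57, -0.07, -1.04, 0.2, 0.9, 2.07]
```

```bash

python3 -m crank '[[-0.045,0,0.031,-0.65,0.159,-0.569,85],[-0.045,0,0.031,-0.65,0.159,-0.569,85],[-0.045,0,0.031,-0.65,0.159,-0.569,85],[-0.045,0,0.031,-0.65,0.159,-0.569,85]]' | grep pos
python3 -m crank '[[-0.046,0,0.032,-0.974,0.389,-0.492,85],[-0.046,0,0.032,-0.974,0.389,-0.492,85],[-0.046,0,0.032,-0.974,0.389,-0.492,85],[-0.046,0,0.032,-0.974,0.389,-0.492,85],[-0.046,0,0.032,-1,0.389,-0.46,85]]' | grep pos
python3 - <<'E'
from kin import *
z=zdir(40,35);r=np.array([465.4,-36.7,50])
m=env.camera_model("wrist");w=env.get_image("wrist");cv2.imwrite("pics/w9.png",w)
hsv=cv2.cvtColor(w,cv2.COLOR_BGR2HSV);k=(((hsv[...,0]<8)|(hsv[...,0]>172))&(hsv[...,1]>130)&(hsv[...,2]>50)).astype(np.uint8)
n,l,st,ce=cv2.connectedComponentsWithStats(k);i=1+np.argsort(-st[1:,4])[:3];print(st[i],ce[i])
for zz in(83,40,9):print(proj("wrist",[462.3,-39.3,zz],m))
plan((r-60*z,40,35),(r,40,35))
E
```

```text
position: [445.4, 19.8, 205.5]
position: [398.8, -93.4, 139.1]
[[ 227  205   65   56 2078]
 [ 361   68   47   64 1954]
 [ 303   82   23   24  408]] [[259.4 236.6]
 [384.9 104.4]
 [313.9  93.2]]
[259.2 192.2]
[259.1 222. ]
[259.1 239. ]
[-0.001, -0.0, 0.002, -0.189, 0.004, 0.518] rows>=1.4 ik 4e-18 [-0.71, -0.12, -0.95, 0.51, 0.94, 1.85]
[0.0, 0.0, 0.0, 0.0, -0.0, 0.5] rows>=1.4 ik 4e-31 [-0.57, -0.07, -1.04, 0.2, 0.9, 2.07]
```

```bash

python3 -m crank '[[0,0,0,-0.1,0.004,0.2,85],[0,0,0,-0.189,0.004,0.4,85],[0,0,0,-0.189,0.004,0.6,85],[0,0,0,-0.189,0.004,0.8,85],[0,0,0,-0.189,0.004,0.93,85],[0,0,0,-0.189,0.004,0.99,85],[0,0,0,-0.189,0.004,0.99,85],[0,0,0,-0.189,0.004,0.99,40],[0,0,0,-0.189,0.004,0.99,40],[0,0,0,-0.189,0.004,0.99,40],[0,0,0,-0.189,0.004,0.99,40],[0,0,0,-0.189,0.004,0.99,40],[0,0,0,-0.189,0.004,0.99,40],[0,0,0,-0.189,0.004,0.99,40],[0,0,0,-0.189,0.004,0.99,40]]'
python3 - <<'E'
from kin import *
p=env.get_obs()["position"];z=zdir(-15,35);t=np.array([562,-299,0])+5*z;print(p,t)
plan((p+[0,0,60],40,35),((440,-130,170),15,35),((500,-220,170),-5,35),(t+[0,0,150],-15,35),(t+[0,0,65],-15,35))
E
```

```text
time: 21.8
position: [463.0, -39.6, 53.7]
ee_rot: [0.833, 0.304, 0.435, -0.157]
ft_force: [0.7, 3.6, 5.2]
finger_gap: 52.3
grip_force: 62.9
[463.  -39.6  53.7] [ 566.  -300.1   -2.9]
[0.0, -0.002, 0.002, 0.41, 0.001, -0.286] rows>=1.2 ik 7e-27 [-0.58, -0.18, -0.94, 0.42, 0.9, 2.05]
[-0.228, -0.0, 0.159, 0.023, 0.454, -0.786] rows>=2.9 ik 8e-26 [-0.72, -0.44, -1.01, 0.33, 0.75, 2.43]
[-0.182, 0.0, 0.127, 0.166, 0.854, 0.237] rows>=2.3 ik 6e-27 [-0.64, -0.35, -1.02, 0.02, 0.44, 2.8]
[-0.091, -0.0, 0.064, 0.191, 0.617, 0.605] rows>=2.1 ik 2e-30 [-0.61, -0.13, -0.94, -0.17, 0.28, 2.94]
[0.0, 0.0, 0.0, -0.58, -0.0, 0.406] rows>=1.7 ik 3e-30 [-0.61, 0.04, -1.05, -0.44, 0.28, 2.94]
```

```bash

python3 -m crank '[[0,0,0,0.05,0,-0.035,40],[0,0,0,0.2,0,-0.14,40],[0,0,0,0.41,0,-0.286,40],[0,0,0,0.41,0,-0.286,40]]' | grep -E 'pos|gap'
python3 -m crank '[[-0.228,0,0.159,0.023,0.454,-0.786,40],[-0.228,0,0.159,0.023,0.454,-0.786,40],[-0.228,0,0.159,0.023,0.454,-0.786,40],[-0.228,0,0.159,0.023,0.454,-0.786,40],[-0.228,0,0.159,0.023,0.454,-0.786,40]]' | grep pos
python3 -m crank '[[-0.182,0,0.127,0.166,0.854,0.237,40],[-0.182,0,0.127,0.166,0.854,0.237,40],[-0.182,0,0.127,0.166,0.854,0.237,40],[-0.182,0,0.127,0.166,0.854,0.237,40]]' | grep pos
python3 -m crank '[[-0.091,0,0.064,0.191,0.617,0.605,40],[-0.091,0,0.064,0.191,0.617,0.605,40],[-0.091,0,0.064,0.191,0.617,0.605,40],[-0.091,0,0.064,0.191,0.617,0.605,40],[-0.091,0,0.064,0.191,0.617,0.605,40]]' | grep -E 'pos|rot|gap'
python3 - <<'E'
from kin import *
t=np.array([562.8,-299.5,0])
plan((t+[0,0,66],-15,35),(t+[0,0,57],-15,35))
E
```

```text
position: [463.6, -40.9, 115.5]
finger_gap: 52.2
position: [438.2, -128.5, 167.1]
position: [500.0, -218.3, 165.9]
position: [564.5, -298.8, 144.4]
ee_rot: [0.88, -0.115, 0.457, 0.06]
finger_gap: 52.0
[-0.001, 0.001, 0.001, -0.542, 0.009, 0.366] rows>=1.6 ik 2e-18 [-0.61, 0.02, -1.05, -0.43, 0.29, 2.93]
[0.0, 0.0, 0.0, -0.061, -0.0, 0.043] rows>=0.2 ik 9e-27 [-0.61, 0.04, -1.06, -0.46, 0.29, 2.93]
```

```bash

python3 -m crank '[[0,0,0,-0.2,0.004,0.135,40],[0,0,0,-0.4,0.009,0.27,40],[0,0,0,-0.542,0.009,0.366,40],[0,0,0,-0.542,0.009,0.366,40],[0,0,0,-0.542,0.009,0.366,40]]' | grep -E 'pos|ft'
python3 -m crank '[[0,0,0,-0.02,0,0.014,40],[0,0,0,-0.04,0,0.028,40],[0,0,0,-0.055,0,0.038,40],[0,0,0,-0.061,0,0.043,40],[0,0,0,-0.061,0,0.043,40]]' | grep -E 'pos|ft'
python3 -m crank '[[0,0,0,-0.004,0,0.003,40],[0,0,0,-0.004,0,0.003,40]]' | grep -E 'pos|ft'
```

```text
position: [563.7, -300.3, 68.8]
ft_force: [0.1, -0.4, -4.4]
position: [564.1, -300.7, 59.3]
ft_force: [0.2, 0.6, -3.7]
position: [564.1, -300.8, 58.8]
ft_force: [0.1, -0.4, -3.2]
```

```bash

python3 -m crank '[[0,0,0,-0.007,0,0.005,40],[0,0,0,-0.014,0,0.01,40],[0,0,0,-0.017,0,0.012,40],[0,0,0,-0.017,0,0.012,40]]' | grep -E 'pos|ft'
python3 -m crank '[[0,0,0,-0.004,0,0.003,40],[0,0,0,-0.007,0,0.005,40],[0,0,0,-0.007,0,0.005,40]]' | grep -E 'pos|ft'
```

```text
position: [564.1, -300.7, 56.1]
ft_force: [-0.4, -0.6, -3.4]
position: [564.5, -300.9, 55.8]
ft_force: [-0.2, 0.8, -1.3]
```

```bash

python3 -m crank '[[0,0,0,-0.004,0,0.003,40],[0,0,0,-0.004,0,0.003,40],[0,0,0,-0.004,0,0.003,85],[0,0,0,-0.004,0,0.003,85],[0,0,0,-0.004,0,0.003,85],[0,0,0,-0.004,0,0.003,85],[0,0,0,-0.004,0,0.003,85],[0,0,0,0,0,-0.2,85],[0,0,0,0,0,-0.5,85],[0,0,0,0,0,-0.8,85],[0,0,0,0,0,-0.95,85],[0,0,0,0,0,-0.95,85]]' | grep -E 'pos|ft|gap|time'
python3 - <<'E'
from kin import *
m=env.camera_model("wrist");w=env.get_image("wrist");s=env.get_image("side");cv2.imwrite("pics/w10.png",w)
f=np.hstack([w[:,56:456],np.vstack([cv2.resize(s[110:210,190:323],(400,300),interpolation=cv2.INTER_CUBIC),np.zeros((84,400,3),np.uint8)])]);cv2.imwrite("pics/w10s.png",f)
print(env.get_obs()["position"],ray("side",254,189))
E
```

```text
time: 26.7
position: [473.1, -276.8, 122.5]
ft_force: [0.2, -0.1, 0.5]
finger_gap: 85.4
[ 474.1 -277.   121.2] (array([  431.4, -1009.5,   874.3]), array([ 0.1,  0.8, -0.6]))
```

View pics/w10s.png

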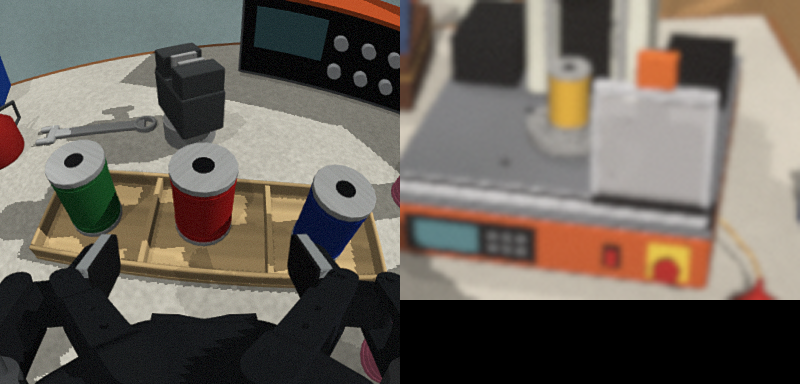

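Red stands upright in the middle compartment (base near (203,240)). The side crop shows yellow on the platen at (568,95) and the guard still open. Next is the guard: straddle the grip block lengthwise and push it with the trailing finger.

```bash
python3 - <<'E'
from kin import *
py=np.array([-.966,.259,0]);G=np.array([654,87.5,300.])
for th in(45,55,65):
  z=zdir(75,th);a=G+[0,0,7]+5*z
  print(th,[("%.0e"%c,np.round(q,2).tolist()) for q,c in(ik(a-90*z,tool(75,th)),ik(a,tool(75,th)),ik(a+150*py,tool(75,th)))])
th=55;z=zdir(75,th);a=G+[0,0,7]+5*z
plan(((455,-190,220),0,35),((490,-110,300),30,40),((555,-40,370),55,50),(a-90*z,75,th),(a,75,th))
E
```

```text
45 [('5e-28', [-0.27, 0.3, 0.26, 1.54, 0.79, 1.56]), ('1e-18', [-0.17, 0.27, 0.08, 1.29, 0.78, 1.71]), ('4e-31', [-0.14, -0.03, -0.25, 1.22, 0.78, 1.75])]
55 [('4e-19', [-0.19, 0.3, 0.35, 1.58, 0.61, 1.66]), ('1e-25', [-0.11, 0.27, 0.15, 1.34, 0.6, 1.76]), ('1e-23', [-0.06, -0.02, -0.18, 1.27, 0.6, 1.82])]
65 [('2e-20', [-0.1, 0.33, 0.46, 1.63, 0.43, 1.75]), ('6e-29', [-0.04, 0.29, 0.24, 1.41, 0.43, 1.81]), ('3e-25', [0.03, 0.0, -0.11, 1.33, 0.42, 1.89])]
[0.138, -0.003, -0.094, 0.483, -0.657, -0.751] rows>=2.7 ik 5e-24 [-0.7, -0.5, -0.96, 0.29, 0.56, 2.69]
[0.265, -0.054, -0.203, 0.713, -0.667, -0.143] rows>=3.5 ik 1e-31 [-0.62, -0.28, -0.54, 0.85, 0.77, 2.18]
[0.197, -0.109, -0.197, 0.936, -0.234, 0.208] rows>=3.1 ik 8e-31 [-0.4, 0.02, -0.04, 1.34, 0.68, 1.85]
[0.135, -0.055, -0.176, 0.772, 0.205, 0.576] rows>=2.4 ik 9e-31 [-0.19, 0.3, 0.35, 1.58, 0.61, 1.66]
[0.0, 0.0, 0.0, 0.0, 0.0, 0.75] rows>=1.8 ik 9e-21 [-0.11, 0.27, 0.15, 1.34, 0.6, 1.76]
```

```bash

python3 -m crank '[[0.138,-0.003,-0.094,0.483,-0.657,-0.751,85],[0.138,-0.003,-0.094,0.483,-0.657,-0.751,85],[0.138,-0.003,-0.094,0.483,-0.657,-0.751,85],[0.138,-0.003,-0.094,0.483,-0.657,-0.751,85]]' | grep pos
python3 -m crank '[[0.265,-0.054,-0.203,0.713,-0.667,-0.143,85],[0.265,-0.054,-0.203,0.713,-0.667,-0.143,85],[0.265,-0.054,-0.203,0.713,-0.667,-0.143,85],[0.265,-0.054,-0.203,0.713,-0.667,-0.143,85],[0.265,-0.054,-0.203,0.713,-0.667,-0.143,85]]' | grep pos
python3 -m crank '[[0.197,-0.109,-0.197,0.936,-0.234,0.208,85],[0.197,-0.109,-0.197,0.936,-0.234,0.208,85],[0.197,-0.109,-0.197,0.936,-0.234,0.208,85],[0.197,-0.109,-0.197,0.936,-0.234,0.208,85],[0.197,-0.109,-0.197,0.936,-0.234,0.208,85]]' | grep pos
python3 - <<'E'
from kin import *
G=np.array([654,87.5,300.]);z=zdir(75,55);a=G+[0,0,7]+5*z
plan((a-90*z,75,55))
E
```

```text
position: [456.4, -189.7, 223.9]
position: [492.0, -111.2, 297.4]
position: [556.3, -40.0, 366.6]
[0.132, -0.056, -0.178, 0.787, 0.196, 0.549] rows>=2.4 ik 2e-30 [-0.19, 0.3, 0.35, 1.58, 0.61, 1.66]
```

```bash

python3 -m crank '[[0.132,-0.056,-0.178,0.787,0.196,0.549,85],[0.132,-0.056,-0.178,0.787,0.196,0.549,85],[0.132,-0.056,-0.178,0.787,0.196,0.549,85],[0.132,-0.056,-0.178,0.787,0.196,0.549,85],[0.132,-0.056,-0.178,0.787,0.196,0.549,85]]' | grep -E 'pos|rot'
python3 - <<'E'
from kin import *
m=env.camera_model("wrist");w=env.get_image("wrist");cv2.imwrite("pics/w11.png",w)
hsv=cv2.cvtColor(w,cv2.COLOR_BGR2HSV);k=((hsv[...,0]>5)&(hsv[...,0]<17)&(hsv[...,1]>180)&(hsv[...,2]>130)).astype(np.uint8)
n,l,st,ce=cv2.connectedComponentsWithStats(k);i=1+np.argsort(-st[1:,4])[:3];print(st[i],ce[i])
G=np.array([654,87.5,300.]);u=np.array([-.966,.259,0]);v=np.array([.259,.966,0])
q=np.array([proj("wrist",G+22.5*a*u+9*b*v+[0,0,21*c],m) for a in(-1,1) for b in(-1,1) for c in(-1,1)]);print(q.min(0),q.max(0))
z=zdir(75,55);a=G+[0,0,7]+5*z
plan((a,75,55))
E
```

```text
position: [639.4, 40.3, 378.3]
ee_rot: [0.757, 0.58, 0.239, -0.182]
[[ 228  189   62   36 1945]
 [   0   33   31   17  304]
 [ 176  259   54    7  150]] [[258.6 205.9]
 [ 10.8  39.4]
 [200.8 262.3]]
[230.7 182.6] [294.4 220.6]
[0.002, 0.0, -0.0, -0.005, 0.016, 0.773] rows>=1.9 ik 1e-20 [-0.11, 0.27, 0.15, 1.34, 0.6, 1.76]
```

```bash

python3 -m crank '[[0,0,0,-0.02,-0.004,0.25,85],[0,0,0,-0.02,-0.004,0.45,85],[0,0,0,-0.02,-0.004,0.6,85],[0,0,0,-0.02,-0.004,0.7,85],[0,0,0,-0.02,-0.004,0.74,85],[0,0,0,-0.02,-0.004,0.74,85]]' | grep -E 'pos|ft'
python3 -m crank '[[0,0,0,0,0,0,52],[0,0,0,0,0,0,52],[0,0,0,0,0,0,52],[0,0,0,0,0,0,52],[0,0,0,0,0,0,52]]' | grep -E 'pos|ft|gap|grip'
```

```text
position: [651.6, 87.7, 305.9]
ft_force: [-0.0, 0.5, -0.1]
position: [652.4, 88.0, 305.7]
ft_force: [-0.2, -0.4, -1.0]
finger_gap: 51.7
grip_force: 0.0
```

```bash

python3 -m crank '[[0,0,0,0,-0.04,0,52],[0,0,0,0,-0.1,0,52],[0,0,0,0,-0.2,0,52],[0,0,0,0,-0.3,0,52],[0,0,0,0,-0.4,0,52],[0,0,0,0,-0.5,0,52],[0,0,0,0,-0.6,0,52],[0,0,0,0,-0.7,0,52],[0,0,0,0,-0.8,0,52],[0,0,0,0,-0.9,0,52],[0,0,0,0,-0.9,0,52]]' | grep -E 'pos|ft|gap|grip'
python3 -m crank '[[0,0,0,0,-0.06,0,52],[0,0,0,0,-0.12,0,52],[0,0,0,0,-0.17,0,52],[0,0,0,0,-0.2,0,52],[0,0,0,0,-0.22,0,52],[0,0,0,0,-0.22,0,52]]' | grep -E 'pos|ft|gap|grip'
```

```text
position: [545.9, 116.3, 305.5]
ft_force: [-0.3, 0.1, -0.3]
finger_gap: 52.2
grip_force: 0.0
position: [523.0, 122.6, 305.2]
ft_force: [7.1, 0.6, -1.3]
finger_gap: 52.3
grip_force: 3.0
```

```bash

python3 -m crank '[[0,0,0,0,-0.02,0,52],[0,0,0,0,-0.04,0,52],[0,0,0,0,-0.05,0,52],[0,0,0,0,-0.05,0,52]]' | grep -E 'pos|ft|gap|grip'
python3 - <<'E'
from h import *
s=env.get_image("side");c=env.get_image("scene");cv2.imwrite("pics/s5.png",s);cv2.imwrite("pics/c5.png",c)
E
```

```text
position: [522.4, 122.7, 305.1]
ft_force: [32.0, 2.6, -10.6]
finger_gap: 52.3
grip_force: 15.3
```

Stalled at 32 N, so this should be the end stop. Ease off, open, retreat and look.

```bash

python3 -m crank '[[0,0,0,0,0.03,0,52],[0,0,0,0,0.05,0,85],[0,0,0,0,0.05,0,85],[0,0,0,0,0.05,0,85],[0,0,0,0,0.05,0,85],[0,0,0,0,0.05,-0.2,85],[0,0,0,0,0.05,-0.6,85],[0,0,0,0,0.05,-0.95,85],[0,0,0,0,0.05,-0.95,85],[0,0,0,0,0.05,-0.95,85]]' | grep -E 'pos|ft|gap|time'
python3 - <<'E'
from kin import *
m=env.camera_model("wrist");w=env.get_image("wrist");s=env.get_image("side");c=env.get_image("scene")
hsv=cv2.cvtColor(w,cv2.COLOR_BGR2HSV);k=((hsv[...,0]>5)&(hsv[...,0]<17)&(hsv[...,1]>180)&(hsv[...,2]>130)).astype(np.uint8)
n,l,st,ce=cv2.connectedComponentsWithStats(k);i=1+np.argmax(st[1:,4]);print(st[i])
G0=np.array([654,87.5,300.]);u=np.array([-.966,.259,0]);v=np.array([.259,.966,0])
for d in(125,132,138):
    q=np.array([proj("wrist",G0+d*u+22.5*a*u+9*b*v+[0,0,21*e],m) for a in(-1,1) for b in(-1,1) for e in(-1,1)]);print(d,q.min(0),q.max(0))
f=np.zeros((600,800,3),np.uint8)
f[:300,:400]=cv2.resize(w,(400,300));f[:300,400:]=cv2.resize(s[100:220,180:340],(400,300),interpolation=cv2.INTER_CUBIC)
f[300:,:400]=cv2.resize(c[110:230,275:435],(400,300),interpolation=cv2.INTER_CUBIC);f[300:,400:]=cv2.resize(c,(400,300))
cv2.imwrite("pics/end.png",f)
E
```

```text
time: 33.05
position: [505.5, 59.2, 399.2]
ft_force: [-0.2, -0.3, 0.1]
finger_gap: 84.8
[ 237  172   54   34 1637]
125 [245.1 172.9] [302.  208.7]
132 [236.3 172.9] [293.2 208.7]
138 [228.7 172.9] [285.7 208.7]
```

View pics/end.png

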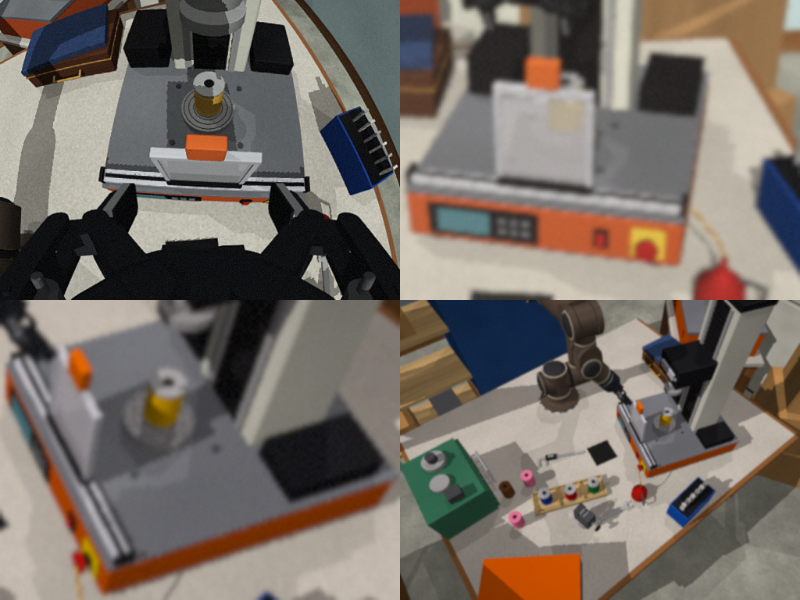

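The end picture shows the screen centred in front of the platens with yellow standing. The wrench, can, caliper and tray parts are unmoved. I'll check the guard's travel from the fixed cameras.

```bash
python3 - <<'E'
from kin import *
def blob(im,x0,x1,y0,y1):
    hsv=cv2.cvtColor(im,cv2.COLOR_BGR2HSV);k=((hsv[...,0]>4)&(hsv[...,0]<17)&(hsv[...,1]>160)&(hsv[...,2]>120)).astype(np.uint8)
    k2=np.zeros_like(k);k2[y0:y1,x0:x1]=k[y0:y1,x0:x1]
    n,l,st,ce=cv2.connectedComponentsWithStats(k2);i=1+np.argmax(st[1:,4]);return ce[i],st[i,4]
s0=cv2.imread("pics/side3.png");c0=cv2.imread("pics/scene.png");s1=env.get_image("side");c1=env.get_image("scene")
a,b=blob(s0,190,330,100,140),blob(c0,290,360,130,180)
c,d=blob(s1,190,330,100,140),blob(c1,290,360,120,180)
print(a,b,c,d)
p,e=tri(ray("side",*a[0]),ray("scene",*b[0]));q,f=tri(ray("side",*c[0]),ray("scene",*d[0]));print(p,e,q,f,np.linalg.norm(p-q))
E
```

```text
(array([275.9, 132.4]), np.int32(134)) (array([322.2, 165.2]), np.int32(111)) (array([236.5, 128.4]), np.int32(144)) (array([306.4, 137. ]), np.int32(91))
[654.3  85.8 302.1] [np.float64(3.0137524519187258), np.float64(3.0137524519188212)] [527.5 128.  300.2] [np.float64(0.833719087322668), np.float64(0.8337190873226867)] 133.70339473197143
```

```bash
python3 -c "
from bench import env
print(env.finish_job())"
```

```text
the job is handed in; nothing more can be done
None
```

I handed the job in: yellow is upright on the lower platen, within about 3 mm of centre; red is upright in yellow's old middle tray compartment; and the guard screen was pushed until it stopped moving at 32 N, a measured travel of about 134 mm against the nominal 138 mm, at about 33 s of the 72 s.

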